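# Stand fallen samples back on the tilted ledge

## Task

The open glass jar and the open-topped cardboard carton have fallen over on the bench in front of the tilted stand. Stand both of them, open end up, on the stand's narrow sloping ledge in the free gaps between the things already there, each with its base flat on the ledge and its back close to the back panel, and let go of them. Leave the jar and bottles on the ledge and the mortar and small funnel on the bench standing where they are.

Things in the scene. Friction and masses are not known exactly. Their poses are not given: they have to be found in the camera images.
- jar: Open clear glass jar, 90 mm tall, body 52 mm across up to 58 mm above its base, narrowing to a 38 mm wide neck and mouth at the top. It lies on its side on the bench, mouth roughly to the left (+y). Origin: centre of its base; z axis: from base to mouth.
- carton: Light cardboard carton, top flaps open (170 mm long with them); the stiff box is 46 x 61 mm, 130 mm tall. It lies on a 46 mm wide side, so 61 mm high, its open end roughly to the left (+y). z axis: base to open top; x: across the 46 mm; -y: up as it lies. Origin in the base, off its middle: the box spans x -29..17 mm, y -24..37 mm.
- carton_foot (a point): Middle of the carton's base (46 x 61 mm), on its underside.
- stand: Grey sheet-metal tilted stand, 440 mm wide, on two flat feet (105 x 24 mm, under y = +-180 mm of its own frame). Fixed. Origin: on the bench under its middle; x axis: from its front (robot side) to its back, z up.
- ledge: The stand's ledge and back panel, 440 mm long, leaning back 20 degrees. Origin: middle of the inner corner of ledge and panel, 85 mm above the bench. y: along the ledge; z: square out of the ledge; x: into the panel. Ledge surface: z = 0, x from -50 mm (front edge, 102 mm above the bench) to 0. Panel face: x = 0, 77 mm high.
- powder_jar: Wide low glass jar with some white powder, 70 mm across, 73 mm tall, standing on the ledge with its back against the panel. Origin: centre of its base; z axis up along it. To be left alone.
- bottle_a: Small amber dropper bottle, 32 mm across, 96 mm tall, standing on the middle part of the ledge against the panel. Origin: centre of its base; z along it. To be left alone.
- bottle_b: The same kind of dropper bottle, 32 mm across, 96 mm tall, standing near the right-hand end of the ledge (the low-y end). Origin: centre of its base; z along it. To be left alone.
- small_funnel: Small clear glass funnel standing on its rim, stem up, 44 mm across, 51 mm tall, on the bench before the middle of the stand. Origin: centre of its underside. To be left alone.
- mortar: White porcelain mortar (bowl), 68 mm across, 44 mm tall, standing on the bench between the fallen things. Origin: centre of its underside. To be left alone.
There are look-alikes about, which are no part of the job. There is more than one size of the carton; the one meant has the size given above.

How it is judged:
At the end, for the whole second after the job is handed in: Jar and carton stand open end up on the ledge: base within 6 mm of its surface, axis square to it within 0.12 rad, back within about 12 mm of the panel, base centre within 195 mm of the ledge's middle, at rest; the powder jar and both bottles still stand there (x of jar in the frame of ledge between -0.038 and -0.022 m and y of jar in the frame of ledge between -0.195 and 0.195 m and z of jar in the frame of ledge between -0.006 and 0.006 m and angle between the z axis of each of jar, carton and the z axis of ledge, either way round below 0.12 rad and angle between each of jar, carton's own z axis and vertical below 0.6 rad and linear speed of each of jar, carton below 0.02 m/s and angular speed of each of jar, carton below 0.2 rad/s and x of carton_foot in the frame of ledge between -0.044 and -0.018 m and y of carton_foot in the frame of ledge between -0.195 and 0.195 m and z of carton_foot in the frame of ledge between -0.006 and 0.006 m and angle between the z axis of each of powder_jar, bottle_a, bottle_b and the z axis of ledge, either way round below 0.25 rad); the robot touches nothing.
It fails at once if the powder jar on the ledge is moved more than 30 mm (distance of powder_jar from where it was at the start of the episode above 0.03 m).
It fails at once if the middle dropper bottle is moved more than 30 mm (distance of bottle_a from where it was at the start of the episode above 0.03 m).
It fails at once if the right-hand dropper bottle is moved more than 30 mm (distance of bottle_b from where it was at the start of the episode above 0.03 m).
It fails at once if the mortar is moved more than 30 mm (distance of mortar from where it was at the start of the episode above 0.03 m).
It fails at once if the small glass funnel is moved more than 30 mm (distance of small_funnel from where it was at the start of the episode above 0.03 m).
It also fails if it takes over 58 s, if anything falls off the work surface, if the arm or the gripper's body presses on something with over 40 N, if the wrist force passes 120 N, or if a joint passes its speed limit or range.

## Robot

A 6-joint arm with a two-finger parallel gripper is mounted at the origin on a cart in front of the work surface, level with it; the furniture and walls round the work are solid. World frame = base frame: x ahead of the robot, y to its left, z up, the work surface at z = 0. Lengths are in m, angles in rad, forces in N, time in s.
With the tool pointing down it reaches from about 0.35 to 0.775 m from the base axis. Payload 7.3 kg.
Tool frame: the origin (TCP) lies midway between the tips of the shut fingers; the grasp point (between the pads) lies 19 mm behind it (tcp_to_grasp is the distance from the TCP to the grasp point, in m); z points along the fingers, y is the line along which they close (so a half turn about z gives the same grasp; the last joint's range is limited). The gripper opens to 92 mm and grips with 3 to 60 N. Pads are 19 mm wide; open, the fingers measure 130 mm over their backs; the gripper's body (75 mm by 190 mm) begins 47 mm behind the grasp point.
Start: joints at [-1.463, 0.342, 1.524, -0, 1.275, -0.146], TCP at [0.132, -0.508, 0.194] pointing down, gripper open.
Joint ranges: [-2.53, 2.53], [-0.77, 2.02], [0.04, 2.7], [-1, 4.14], [0.28, 2.66], [-3.11, 3.11]. Speed limits (rad/s): [2.57, 2.57, 3.14, 3.14, 3.14, 3.14].

## Interface

Orientations are given as [roll, pitch, yaw] about the fixed x, y, z axes, in that order (R = Rz(yaw) Ry(pitch) Rx(roll)).
In Python, from cell import observe, read_camera, calibration, hand_in, tcp_to_grasp gives the robot as it stands.
- The arm moves only by the tool send_rows, never from a script. Its argument "targets" is a list of rows, each a list of 5 numbers: the opening, from 0 (shut) to 1 (fully open), then the shift along the world's x, y, z in m, then the turn about the world's z in rad. A call has 1 to 5 rows; each row shifts and turns the commanded pose from where the row before left it; what a row does not reach is not made up. A row lasts 1/10 s, in which the tool goes at most 50 mm and 8.59 degrees, less where a joint would pass 70% of its speed; a pose out of reach is approached as far as the arm can. A call is refused whole if a number of a shift passes 0.05 or a number of a turn 0.15, either way. A call with a gripper value outside its range is refused whole. The fingers move at their own pace and stop on an object; "grip_force" is the grip in N (left out, the last holds). Time passes only in rows, so rows that do not move let the fingers close. It gives the time, the measured TCP pose, the force, the opening and the grip force at its end, in the units of the state.
- observe(): the state, without advancing time (a new reading comes with each control period).
- read_camera(name): name is "scene" or "top" or "wrist"; returns (picture, depth): 480x640x3 uint8, red, green, blue; 480x640 float32, m along the optical axis (not along the pixel's ray), 0 where there is no reading.
- calibration(name): a dict with "intrinsics" (3x3 intrinsics, pixels), "world_to_cam" (4x4, takes a point from world to camera coordinates); the wrist camera has in their place "hand_eye" (4x4, takes a point from camera to tool coordinates, whose origin is the TCP and whose axes are the flange's). Camera axes: x right, y up, looking along -z (the intrinsics and any distortion apply to the point x, -y, -z); pixel columns grow to the right and rows downward; lengths in m; the calibration is good to about 2 mm. A picture is of the moment at which its call begins: read the wrist's pose just before it. calibration takes no time and is no camera call.
- hand_in(): hands the job in; it is judged then, once.
The state is a dict: "time": time; "qpos": joint angles; "qvel": joint speeds; "joint_efforts": joint torques, N m; "tool_pos": TCP position; "tool_rot": TCP orientation; "contact_force": force on the tool from outside, world axes, zero at the start; "torque": the same for the moment, N m; "opening": finger opening in m; "grip_force": force on a finger pad.
Only numpy, scipy, OpenCV 4.12 (cv2) and the standard library are available. Lean on these libraries where they do the work, as an engineer would, in place of code of your own. Each camera call takes 0.05 s, during which the arm holds its last target. There are 200 camera calls.

## Working session

There is one attempt and no reset: what is moved stays moved. The work goes in short steps, Python scripts to look and compute and a tool call to move; the robot and the scene stay as the last step left them, time stands still between calls to the robot, and variables do not carry over. Pictures are saved under pics/ and viewed, at most 10 in all, crops included, and the job is handed in when it is done.

Besides the shell and the picture viewer there is one more tool, called as name([rows], argument=value, ...), one row to a line, values as JSON. send_rows: Moves the arm, as the interface text tells. Its arguments: {"type":"object","properties":{"targets":{"type":"array","items":{"type":"array","items":{"type":"number"}}},"grip_force":{"type":"number"}},"required":["targets"]}

```bash
mkdir -p pics; ls; python3 - <<'E'
from cell import *
import cv2,numpy as np
print(observe(),tcp_to_grasp)
for n in("scene","top"):
    p,d=read_camera(n); cv2.imwrite(f"pics/{n}0.png",p[...,::-1]); np.save(f"/tmp/{n}0.npy",d)
    c=calibration(n);print(n,{k:(np.round(v,4).tolist() if not isinstance(v,str) else v) for k,v in c.items()})
print(calibration("wrist"))
E
```

```text
pics
{'time': 0.0, 'qpos': array([-1.46300208e+00,  3.42706453e-01,  1.52503669e+00,  3.42238434e-06,
        1.27536296e+00, -1.46004628e-01]), 'qvel': array([-0.00014949, -0.00056531, -0.00070243,  0.00066637,  0.00058066,
       -0.00032516]), 'joint_efforts': array([ 2.95395446e-03, -4.31244206e+01, -2.44215006e+01,  7.19854049e-02,
        5.60346083e-02, -1.53154861e-04]), 'tool_pos': array([ 0.13178948, -0.50772034,  0.19354656]), 'tool_rot': array([-3.14009578e+00, -2.23424520e-04,  2.53797706e-01]), 'contact_force': array([-0.76417279, -0.59678541, -0.96068735]), 'torque': array([-0.014071  , -0.04766138, -0.0463858 ]), 'grip_force': 0.0, 'opening': 0.09189937742310078} 0.0188
scene {'intrinsics': [[521.1668, 0.0, 321.7688], [0.0, 521.1668, 245.3042], [0.0, 0.0, 1.0]], 'world_to_cam': [[-0.8439, -0.5365, 0.0095, 0.4356], [0.3152, -0.4813, 0.8179, -0.272], [-0.4342, 0.6932, 0.5753, -0.7894], [0.0, 0.0, 0.0, 1.0]]}
top {'intrinsics': [[581.4301, 0.0, 318.4686], [0.0, 581.4301, 244.8546], [0.0, 0.0, 1.0]], 'world_to_cam': [[0.0158, -0.9997, -0.0171, -0.0308], [0.9911, 0.0134, 0.1324, -0.5509], [-0.1322, -0.0191, 0.991, -1.0161], [0.0, 0.0, 0.0, 1.0]]}
{'intrinsics': array([[410.12775366,   0.        , 315.79980477],
       [  0.        , 410.12775366, 239.66291978],
       [  0.        ,   0.        ,   1.        ]]), 'hand_eye': array([[ 2.08921085e-04,  9.60830870e-01,  2.77135337e-01,
         7.58737228e-02],
       [ 9.99999620e-01,  3.38727055e-05, -8.71296130e-04,
         1.13340301e-03],
       [-8.46555543e-04,  2.77135413e-01, -9.60830498e-01,
        -1.91273494e-01],
       [ 0.00000000e+00,  0.00000000e+00,  0.00000000e+00,
         1.00000000e+00]])}
```

View pics/scene0.png

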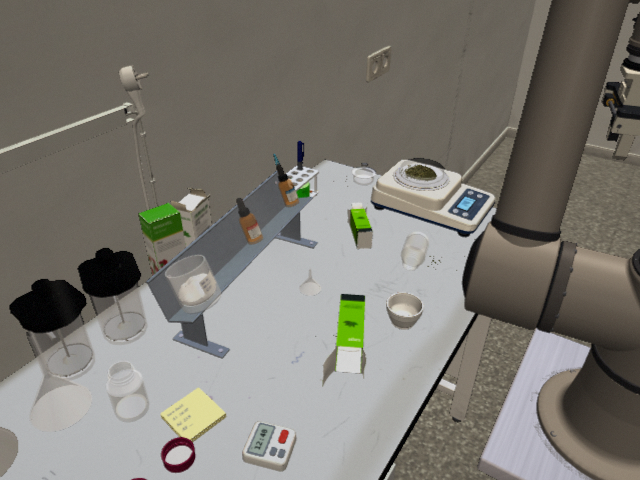

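View pics/top0.png

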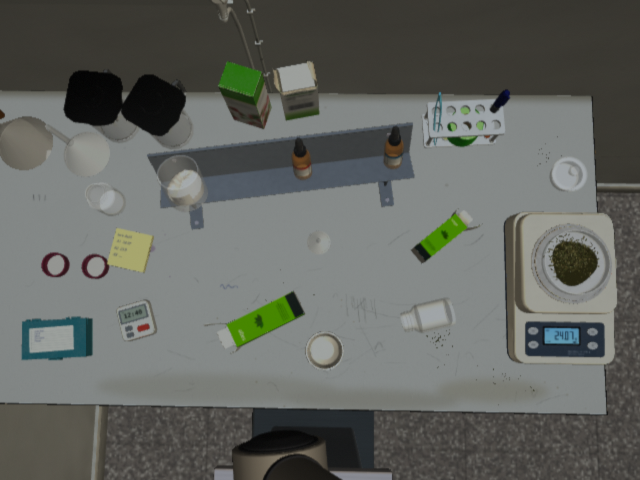

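Scene: candidates for the carton are the large green lying one (top 262,320) and the small green one (441,236), plus the upright ones at the back (245,95 and 297,90). Candidates for the jar are the lying one (430,316) and the upright one (103,199). I expect to pick the large carton and the lying jar. Next I'll measure sizes and locate the stand.

```bash
cat > h.py <<'E'
from cell import *
import cv2,numpy as np
def ray(n,uv):
    c=calibration(n);K=c["intrinsics"];M=c["world_to_cam"];R=M[:3,:3];o=-R.T@M[:3,3]
    d=np.array([(uv[0]-K[0,2])/K[0,0],-(uv[1]-K[1,2])/K[1,1],-1.]);return o,R.T@d
def onz(n,uv,z):
    o,d=ray(n,uv);return o+d*(z-o[2])/d[2]
def cloud(n,d):
    c=calibration(n);K=c["intrinsics"];M=c["world_to_cam"];v,u=np.indices(d.shape)
    p=np.stack([(u-K[0,2])/K[0,0]*d,-(v-K[1,2])/K[1,1]*d,-d],-1)
    return (p-M[:3,3])@M[:3,:3]
def proj(n,P):
    c=calibration(n);K=c["intrinsics"];M=c["world_to_cam"];p=M[:3,:3]@np.array(P)+M[:3,3]
    return K[0,0]*p[0]/-p[2]+K[0,2],K[1,1]*-p[1]/-p[2]+K[1,2]
E
python3 - <<'E'
from h import *
im=cv2.imread("pics/top0.png");d=np.load("/tmp/top0.npy");P=cloud("top",d);np.set_printoptions(precision=4,suppress=True)
hs=cv2.cvtColor(im,cv2.COLOR_BGR2HSV)
m=cv2.inRange(hs,(40,120,60),(75,255,255))
for c in cv2.findContours(m,0,2)[0]:
    if cv2.contourArea(c)<150: continue
    r=cv2.minAreaRect(c);k=np.zeros_like(m);cv2.drawContours(k,[c],-1,1,-1);z=P[k>0][:,2]
    print("green",r,np.median(z),[onz("top",q,np.median(z))[:2] for q in cv2.boxPoints(r)])
# carton neighbourhood heights along axis incl. black base and flaps
for name,(u0,u1,v0,v1) in {"big":(205,315,280,360),"small":(405,485,200,270)}.items():
    q=P[v0:v1,u0:u1].reshape(-1,3);q=q[(q[:,2]>.02)&(q[:,2]<.12)]
    s=q[q[:,2]>.5*np.percentile(q[:,2],90)]
    r=cv2.minAreaRect((s[:,:2]*1000).astype(np.float32));print(name,np.percentile(q[:,2],[50,90,99]),r,cv2.boxPoints(r))
# jar depth
q=P[285:345,395:462].reshape(-1,3);print("jar z",np.percentile(q[:,2],[1,10,50,90,99]))
# stand: corner pixel pts
for uv in [(160,205),(200,175),(220,180),(250,175),(340,172),(414,178),(152,158),(410,130),(230,160),(350,150),(195,220),(386,200)]:
    print(uv,P[uv[1],uv[0]])
big=cv2.vconcat([cv2.resize(im[280:360,205:345],None,fx=4,fy=4,interpolation=2),cv2.resize(im[275:355,390:530],None,fx=4,fy=4,interpolation=2)][:1])
a=cv2.resize(im[115:215,145:420],None,fx=2.9,fy=2.9,interpolation=2);b=cv2.resize(im[275:360,205:470],None,fx=3,fy=3,interpolation=2)
w=797;o=np.zeros((a.shape[0]+b.shape[0],798,3),np.uint8);o[:a.shape[0],:a.shape[1]]=a[:, :798];o[a.shape[0]:,:b.shape[1]]=b[:,:798]
cv2.imwrite("pics/crop1.png",o);print(o.shape,a.shape)
E
```

```text
green ((263.9000244140625, 319.300048828125), (25.491174697875977, 72.89581298828125), 63.43495178222656) 0.06126307537387708 [array([0.4065, 0.1362]), array([0.4648, 0.0239]), array([0.4255, 0.0032]), array([0.3677, 0.115 ])]
green ((443.12359619140625, 234.805908203125), (18.578227996826172, 46.6153450012207), 50.90614318847656) 0.04638862855216385 [array([ 0.557 , -0.2029]), array([ 0.6113, -0.2682]), array([ 0.5853, -0.2887]), array([ 0.5313, -0.2236])]
green ((241.20001220703125, 82.40000915527344), (42.37451934814453, 33.5201416015625), 18.43494987487793) 0.16330375486449222 [array([0.7876, 0.1486]), array([0.8431, 0.1331]), array([0.8203, 0.0654]), array([0.7652, 0.0814])]
big [0.0613 0.0649 0.0732] ((380.2798767089844, 72.16513061523438), (122.50689697265625, 175.40830993652344), 21.44256591796875) [[291.2043 131.4065]
 [355.328  -31.8609]
 [469.3555  12.9238]
 [405.2318 176.1911]]
small [0.0465 0.0497 0.0559] ((578.4295654296875, -251.5814666748047), (47.730201721191406, 130.2939910888672), 33.6243782043457) [[ 522.4825 -210.5497]
 [ 594.6323 -319.0436]
 [ 634.3766 -292.6132]
 [ 562.2268 -184.1193]]
jar z [-0.0038 -0.0013  0.0023  0.0497  0.054 ]
(160, 205) [0.6084 0.2504 0.0997]
(200, 175) [0.6482 0.1708 0.1546]
(220, 180) [0.6565 0.1505 0.0888]
(250, 175) [0.6662 0.0982 0.0881]
(340, 172) [ 0.6711 -0.0592  0.0968]
(414, 178) [ 0.6865 -0.2012  0.0001]
(152, 158) [0.6773 0.2528 0.15  ]
(410, 130) [ 0.7319 -0.174   0.1433]
(230, 160) [0.6829 0.1281 0.1232]
(350, 150) [ 0.7054 -0.0756  0.114 ]
(195, 220) [0.5994 0.211  0.0054]
(386, 200) [ 0.6415 -0.1474  0.0084]
(545, 798, 3) (290, 798, 3)
```

View pics/crop1.png

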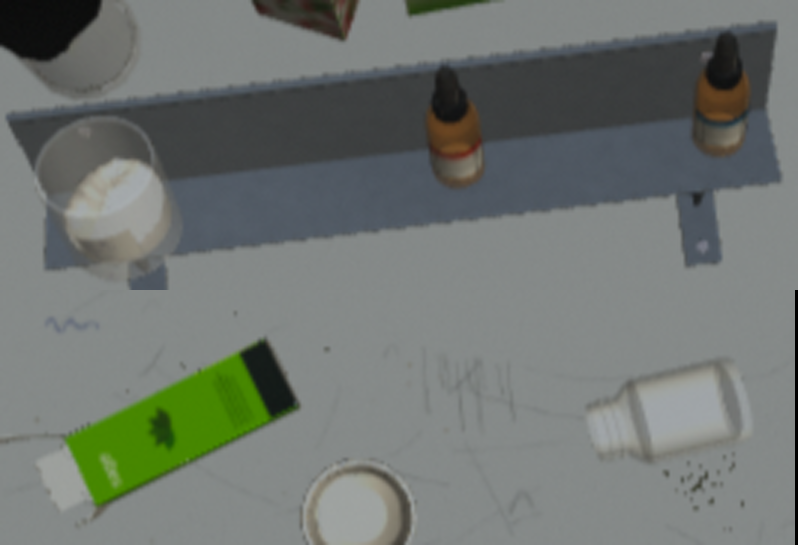

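The crop confirms the big carton (61 mm high, black base at the right, flaps to the left) and the jar lying with its mouth to the left. Now the exact poses.

```bash
python3 - <<'E'
from h import *
np.set_printoptions(precision=4,suppress=True)
im=cv2.imread("pics/top0.png");d=np.load("/tmp/top0.npy");P=cloud("top",d)
# ledge plane and panel plane from depth regions (between objects)
def reg(poly):
    k=np.zeros(d.shape,np.uint8);cv2.fillPoly(k,[np.array(poly)],1);return P[(k>0)&(d>0)]
def plane(q):
    for _ in range(3):
        c=q.mean(0);n=np.linalg.svd(q-c)[2][2];n*=np.sign(n[2]) or 1;e=(q-c)@n;q=q[abs(e)<2.5*e.std()+1e-4]
    return n,c
L=reg([(212,178),(286,173),(286,192),(212,198)]);L=np.vstack([L,reg([(316,172),(378,167),(378,184),(316,190)])])
B=reg([(210,155),(284,150),(284,168),(210,172)]);B=np.vstack([B,reg([(318,145),(376,141),(376,158),(318,163)])])
for n,q in(("L",L),("B",B)):
    nn,c=plane(q);print(n,nn,c,np.degrees(np.arccos(nn[2])))
nl,cl=plane(L);nb,cb=plane(B)
t=np.cross(nl,nb);t/=np.linalg.norm(t);t*=np.sign(t[1])
A=np.array([nl,nb,[0,1,0]])
for y in(.25,.03,-.18): print("corner at y",y,np.linalg.solve(A,[nl@cl,nb@cb,y]))
print("dir",t,np.degrees(np.arctan2(-t[0],t[1])))
# ends of the ledge front edge (height .102)
print("front ends",onz("top",(160,206.5),.102),onz("top",(413.8,178),.102))
print("corner ends",onz("top",(145+768/2.9,115+115/2.9),.085))
for n,uv in {"powder top c":(145+98/2.9,115+168/2.9),"bA base front":(145+458/2.9,115+184/2.9),"bB base front":(145+722/2.9,115+154/2.9)}.items(): print(n,onz("top",uv,.15 if "pow" in n else .098))
print("scene bottle tops?")
# carton
for uv in [(227,324.3),(238.3,346),(304.3,314),(293.7,291.7)]: print("carton",onz("top",uv,.061))
for n,uv in {"mouth":(403.3,321.7),"base":(452.3,311)}.items(): print(n,onz("top",uv,.026))
q=P[285:345,395:462].reshape(-1,3);q=q[(q[:,2]>.028)];c=q.mean(0);
r=cv2.minAreaRect((q[:,:2]*1000).astype(np.float32));print("jar cloud",c,r,len(q))
q=q[q[:,2]>.045];u=np.linalg.svd(q[:,:2]-q[:,:2].mean(0))[2][0];print("ridge",q.mean(0),u,np.ptp((q[:,:2]-q[:,:2].mean(0))@u))
q=reg([(306,345),(320,333),(340,345),(335,368),(310,368)]);print("mortar",q[q[:,2]>.03].mean(0))
for z in(.061,):
  q=reg([(222,322),(236,350),(308,316),(295,288)]);q=q[abs(q[:,2]-.061)<.004];r=cv2.minAreaRect((q[:,:2]*1000).astype(np.float32));print("carton rect",r,cv2.boxPoints(r))
E
```

```text
L [0.98   0.0872 0.1788] [0.6532 0.0254 0.0916] 79.70277269797751
B [-0.9325 -0.1249  0.3389] [0.693  0.0262 0.1102] 70.19280814418688
corner at y 0.25 [0.6409 0.25   0.0494]
corner at y 0.03 [0.6638 0.03   0.0313]
corner at y -0.18 [ 0.6856 -0.18    0.014 ]
dir [-0.1031  0.9913  0.0817] 5.939079852778785
front ends [0.6054 0.2496 0.102 ] [ 0.6606 -0.1859  0.102 ]
corner ends [ 0.7069 -0.1817  0.085 ]
powder top c [0.6525 0.2071 0.15  ]
bA base front [0.6586 0.0048 0.098 ]
bB base front [ 0.6788 -0.1524  0.098 ]
scene bottle tops?
carton [0.4064 0.1338 0.061 ]
carton [0.3695 0.1128 0.061 ]
carton [ 0.4263 -0.0004  0.061 ]
carton [0.4647 0.0189 0.061 ]
mouth [ 0.4158 -0.1767  0.026 ]
base [ 0.4362 -0.2645  0.026 ]
jar cloud [ 0.4272 -0.2188  0.0537] ((412.00482177734375, -155.57606506347656), (51.744258880615234, 219.58885192871094), 13.168707847595215) 1378
ridge [ 0.4284 -0.2241  0.0636] [ 0.1567 -0.9876] 0.2212335521171599
mortar [ 0.3489 -0.027   0.0396]
carton rect ((418.0965270996094, 70.86441802978516), (47.38717269897461, 134.6513214111328), 27.28424644470215) [[366.1766 119.8384]
 [427.9014   0.1679]
 [470.0165  21.8905]
 [408.2916 141.5609]]
```

Candidates checked: carton big (262,320) not small (441,236); jar lying (430,316) not the standing one (103,199). I'll go to the jar first.

send_rows([
  [0.8,0.026,0.029,0,0.14],
  [0.8,0.026,0.029,0,0.14],
  [0.8,0.026,0.029,0,0.14],
  [0.8,0.026,0.029,0,0.14],
  [0.8,0.026,0.029,0,0.14],
])

```text
time: 0.6
tool_pos: [0.2625, -0.3617, 0.194]
tool_rot: [-3.141, -0.0, 0.959]
contact_force: [0.4, -0.3, 0.1]
opening: 0.0737
grip_force: 0.0
```

send_rows([
  [0.8,0.026,0.029,0,0.14],
  [0.8,0.026,0.029,0,0.14],
  [0.8,0.026,0.029,0,0.14],
  [0.8,0.026,0.029,0,0.14],
  [0.8,0.026,0.029,0,0.14],
])

```text
time: 1.1
tool_pos: [0.3925, -0.2167, 0.1941]
tool_rot: [-3.141, -0.0, 1.66]
contact_force: [0.9, -0.0, 0.6]
opening: 0.0735
grip_force: 0.0
```

send_rows([
  [0.8,0.026,0.029,-0.02,0.14],
  [0.8,0,0,-0.02,0],
  [0.8,0,0,0,0],
  [0.8,0,0,0,0],
])

```text
time: 1.5
tool_pos: [0.4176, -0.1893, 0.1543]
tool_rot: [-3.141, -0.001, 1.793]
contact_force: [1.1, 0.1, 0.5]
opening: 0.0732
grip_force: 0.0
```

```bash
cat >> h.py <<'E'
from scipy.spatial.transform import Rotation as Ro
def wcam():
    s=observe();H=calibration("wrist")["hand_eye"];T=np.eye(4);T[:3,:3]=Ro.from_euler("xyz",s["tool_rot"]).as_matrix();T[:3,3]=s["tool_pos"]
    return s,T@H
def wshot(f):
    s,C=wcam();p,d=read_camera("wrist");cv2.imwrite(f,p[...,::-1]);np.savez("/tmp/w.npz",C=C,d=d);return s,C,p,d
def wz(C,uv,z):
    K=calibration("wrist")["intrinsics"];d=C[:3,:3]@np.array([(uv[0]-K[0,2])/K[0,0],-(uv[1]-K[1,2])/K[1,1],-1.]);o=C[:3,3];return o+d*(z-o[2])/d[2]
E
python3 -c "
from h import *
s,*_=wshot('pics/w1.png');print(s)"
```

```text
{'time': 1.5, 'qpos': array([-5.92909385e-01,  2.61432647e-01,  1.75948438e+00, -1.36200006e-04,
        1.12163858e+00, -8.15455391e-01]), 'qvel': array([-0.0178174 , -0.01854068, -0.0214951 ,  0.00133843, -0.00177467,
       -0.00015574]), 'joint_efforts': array([ 6.53586052e-01, -3.58471620e+01, -2.16187531e+01,  6.01719087e-02,
        7.36477319e-02, -3.41490064e-03]), 'tool_pos': array([ 0.41756497, -0.18927394,  0.15429631]), 'tool_rot': array([-3.14084323e+00, -6.16995997e-04,  1.79340130e+00]), 'contact_force': array([1.07128901, 0.06169524, 0.497498  ]), 'torque': array([-0.00143735, -0.09353148,  0.06587517]), 'grip_force': 0.0, 'opening': 0.07322187531226393}
```

View pics/w1.png

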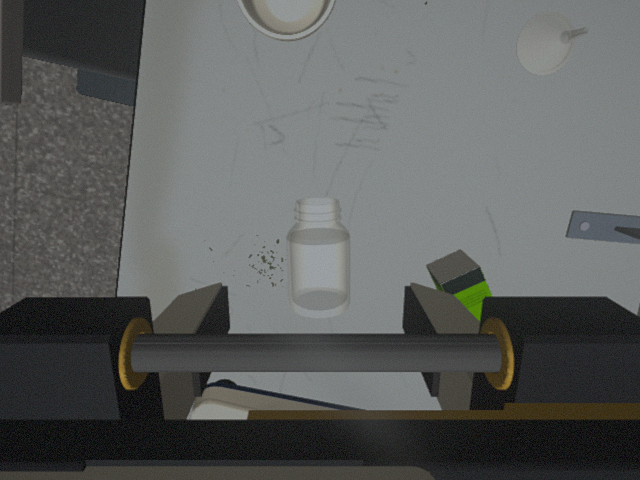

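Jar seen square in the gripper frame: mouth at (318,203), neck (317,212), base (320,305). Small carton is to the right at (457,275), clear of the fingers.

```bash
python3 -c "
from h import *
C=np.load('/tmp/w.npz')['C']
for uv in [(317,200),(317,211),(318,225),(318,240),(320,305)]: print(uv,wz(C,uv,.026))
"
```

```text
(317, 200) [ 0.41654531 -0.17537092  0.026     ]
(317, 211) [ 0.41851028 -0.18401073  0.026     ]
(318, 225) [ 0.4218382  -0.19502194  0.026     ]
(318, 240) [ 0.42462884 -0.20725376  0.026     ]
(320, 305) [ 0.43909857 -0.26302715  0.026     ]
```

send_rows([
  [0.8,0.001,0.005,-0.045,0],
  [0.8,0,0,-0.045,0],
  [0.8,0,0,-0.035,0],
  [0.8,0,0,-0.02,0],
  [0.8,0,0,-0.002,0],
])

```text
time: 2.05
tool_pos: [0.4176, -0.1845, 0.006]
tool_rot: [-3.139, -0.002, 1.792]
contact_force: [-0.2, -0.6, 1.3]
opening: 0.0734
grip_force: 0.0
```

send_rows([
  [0,0,0,0,0],
  [0,0,0,0,0],
  [0,0,0,0,0],
  [0,0,0,0,0],
  [0,0,0,0,0],
], grip_force=5)

```text
time: 2.55
tool_pos: [0.4192, -0.1844, 0.0079]
tool_rot: [3.141, 0.001, 1.794]
contact_force: [0.6, 0.7, 0.3]
opening: 0.0381
grip_force: 0.0
```

send_rows([
  [0,0,0,0.015,0],
  [0,0,0,0.015,0],
  [0,0,0,0.02,0],
  [0,0,0,0.02,0],
  [0,0,0,0.01,0],
])

```text
time: 3.05
tool_pos: [0.4195, -0.1846, 0.0889]
tool_rot: [3.14, 0.002, 1.794]
contact_force: [-0.4, 0.1, 0.2]
opening: 0.0014
grip_force: 0.0
```

send_rows([
  [0,0,0,0.015,0],
  [0,0,0,0.015,0],
  [0,0,0,0.02,0],
  [0,0,0,0.0,0],
  [0,0,0,0.0,0],
])

```text
time: 3.55
tool_pos: [0.4187, -0.1841, 0.1369]
tool_rot: [3.141, 0.0, 1.794]
contact_force: [-0.1, 0.4, -0.4]
opening: 0.0005
grip_force: 0.0
```

```bash
python3 -c "
from h import *
s,*_=wshot('pics/w2.png');p,d=read_camera('scene');cv2.imwrite('pics/s2.png',p[...,::-1]);np.save('/tmp/s2.npy',d)
u,v=proj('scene',s['tool_pos']);print(u,v,s['tool_pos'],s['opening'],s['grip_force'])
a=cv2.imread('pics/s2.png');b=cv2.imread('pics/w2.png')
u=int(u);v=int(v);c=cv2.resize(a[max(v-90,0):v+90,max(0,u-80):u+80],(400,450));o=np.hstack([c,cv2.resize(b[:, 140:500],(400,533))[:450]]);cv2.imwrite('pics/c2.png',o)"
```

```text
414.92028648939424 214.35798627315552 [ 0.41872977 -0.18411177  0.13685505] 0.00046751428099358564 0.0
```

View pics/c2.png

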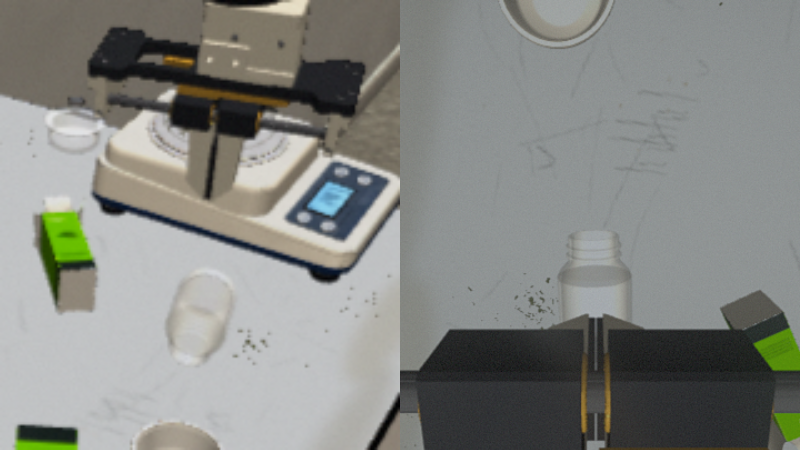

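I lifted before the fingers had finished closing, so the jar is still lying there. I'll check whether it moved.

```bash
python3 -c "
from h import *
C=np.load('/tmp/w.npz')['C']
for uv in [(140+193*.9,233*.9),(140+195*.9,262*.9)]: print(uv,wz(C,uv,.028))
"
```

```text
(313.70000000000005, 209.70000000000002) [ 0.41616976 -0.17440633  0.028     ]
(315.5, 235.8) [ 0.42195413 -0.19383685  0.028     ]
```

send_rows([
  [0.6,0,0,0,0],
  [0.6,0,0,0,0],
  [0.6,0,0,0,0],
  [0.6,0,0,0,0],
  [0.6,0,0,0,0],
])

```text
time: 4.15
tool_pos: [0.4188, -0.1842, 0.1372]
tool_rot: [3.142, -0.0, 1.794]
contact_force: [0.5, 0.2, -0.4]
opening: 0.0358
grip_force: 0.0
```

send_rows([
  [0.65,0,0,-0.03,0],
  [0.65,0,0,-0.03,0],
  [0.65,0,0,-0.01,0],
  [0.65,0,0,0,0],
  [0.65,0,0,-0.03,0],
])

```text
time: 4.65
tool_pos: [0.422, -0.1862, 0.0403]
tool_rot: [3.136, 0.006, 1.794]
contact_force: [0.6, -1.1, 0.1]
opening: 0.0596
grip_force: 0.0
```

send_rows([
  [0.65,0,0,-0.025,0],
  [0.65,0,0,-0.004,0],
  [0,0,0,0,0],
  [0,0,0,0,0],
  [0,0,0,0,0],
])

```text
time: 5.15
tool_pos: [0.4198, -0.1848, 0.0096]
tool_rot: [3.14, 0.002, 1.794]
contact_force: [0.6, -0.5, 0.4]
opening: 0.0403
grip_force: 0.0
```

send_rows([
  [0,0,0,0,0],
  [0,0,0,0,0],
  [0,0,0,0,0],
  [0,0,0,0,0],
])

```text
time: 5.55
tool_pos: [0.4188, -0.184, 0.0085]
tool_rot: [3.141, -0.0, 1.794]
contact_force: [-0.5, 2.6, 3.6]
opening: 0.0182
grip_force: 4.7
```

```bash
python3 -c "
from h import *
print(observe()['opening'],observe()['grip_force'])
s,*_=wshot('pics/w3.png');p,d=read_camera('scene');cv2.imwrite('pics/s3.png',p[...,::-1])
a=p[...,::-1];b=cv2.imread('pics/w3.png')
u,v=map(int,proj('scene',s['tool_pos']));c=cv2.resize(a[max(v-90,0):v+90,max(0,u-80):u+80],(400,450));o=np.hstack([c,cv2.resize(b[:, 140:500],(400,533))[:450]]);cv2.imwrite('pics/c3.png',o)"
```

```text
0.018198844572991108 4.729984678369874
```

View pics/c3.png

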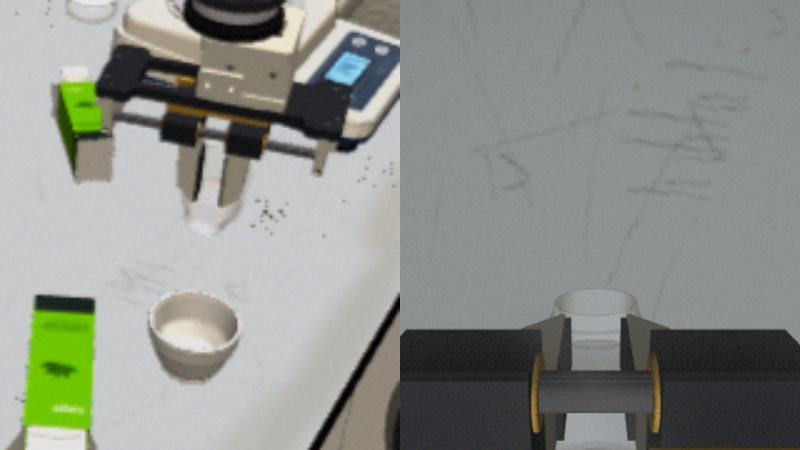

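```bash
python3 -c "
from h import *
np.set_printoptions(precision=3,suppress=True,linewidth=200)
z=np.load('/tmp/w.npz');C=z['C'];d=z['d'];K=calibration('wrist')['intrinsics']
v,u=np.indices(d.shape);p=np.stack([(u-K[0,2])/K[0,0]*d,-(v-K[1,2])/K[1,1]*d,-d],-1)@C[:3,:3].T+C[:3,3]
s=observe();yaw=s['tool_rot'][2];ax=np.array([np.cos(yaw),np.sin(yaw)])
rel=p[...,:2]-s['tool_pos'][:2]
for vv in range(240,440,10):
  print(vv,[(round(float(rel[vv,uu]@ax)*1000),round(float(p[vv,uu,2])*1000)) for uu in range(260,380,10)])
"
```

```text
240 [(16, 1), (16, 0), (16, 1), (16, 2), (16, 1), (16, 0), (16, 2), (16, 0), (16, 2), (16, 0), (16, 1), (16, 1)]
250 [(11, 1), (11, 1), (11, 1), (11, 2), (11, 1), (11, 1), (11, 1), (11, 1), (11, 1), (11, 0), (11, 1), (11, 1)]
260 [(6, 1), (5, 1), (5, 1), (5, 0), (5, 1), (9, 11), (9, 10), (9, 12), (5, 1), (5, 1), (5, 1), (5, 1)]
270 [(0, 1), (0, 0), (9, 26), (6, 17), (4, 13), (4, 12), (4, 11), (4, 12), (6, 17), (9, 25), (0, 2), (0, 1)]
280 [(-6, 1), (-6, 1), (7, 33), (9, 37), (-1, 13), (-2, 11), (-2, 11), (-1, 14), (9, 37), (8, 36), (-6, 0), (-6, 1)]
290 [(-11, 1), (9, 49), (10, 50), (8, 46), (6, 41), (7, 43), (7, 43), (6, 42), (8, 46), (10, 50), (10, 50), (-11, 1)]
300 [(35, 115), (10, 60), (9, 59), (8, 56), (2, 43), (3, 45), (3, 44), (2, 43), (8, 55), (10, 60), (10, 60), (35, 114)]
310 [(35, 121), (10, 68), (10, 68), (8, 65), (-3, 42), (-2, 44), (-2, 44), (-3, 42), (6, 60), (10, 68), (9, 67), (35, 119)]
320 [(34, 123), (10, 76), (10, 75), (5, 66), (-8, 41), (-7, 44), (-8, 42), (-7, 43), (3, 62), (10, 75), (10, 76), (34, 122)]
330 [(32, 124), (10, 82), (9, 81), (1, 66), (-11, 45), (-
[... 732 characters left out ...]
(10, 108), (24, 129)]
390 [(20, 126), (9, 111), (-9, 88), (-36, 50), (-35, 51), (-35, 51), (-34, 53), (-35, 52), (-37, 49), (-9, 87), (6, 108), (19, 125)]
400 [(19, 128), (7, 112), (-44, 47), (-42, 49), (-40, 51), (-40, 51), (-40, 52), (-40, 52), (-41, 50), (-43, 48), (6, 112), (17, 126)]
410 [(21, 133), (21, 134), (21, 133), (21, 134), (20, 133), (21, 133), (21, 134), (21, 134), (21, 134), (21, 134), (21, 134), (21, 134)]
420 [(25, 141), (24, 140), (25, 141), (25, 141), (24, 140), (74, 200), (25, 141), (24, 140), (24, 140), (24, 140), (25, 141), (24, 140)]
430 [(25, 144), (24, 143), (24, 143), (24, 143), (25, 143), (25, 143), (24, 142), (25, 144), (25, 143), (25, 144), (24, 142), (24, 143)]
```

send_rows([
  [0,0,0,0.01,0],
  [0,0,0,0.01,0],
  [0,0,0,0.01,0],
  [0,0,0,0.01,0],
  [0,0,0,0,0],
])

```text
time: 6.15
tool_pos: [0.4198, -0.1849, 0.0499]
tool_rot: [3.139, 0.002, 1.794]
contact_force: [-0.1, -0.4, -0.4]
opening: 0.0003
grip_force: 0.0
```

```bash
cat >> h.py <<'E'
def wcloud(C,d):
    K=calibration('wrist')['intrinsics'];v,u=np.indices(d.shape)
    return np.stack([(u-K[0,2])/K[0,0]*d,-(v-K[1,2])/K[1,1]*d,-d],-1)@C[:3,:3].T+C[:3,3]
def dump(f,rows=range(200,440,15),us=range(250,390,10)):
    s,C,p,d=wshot(f);P=wcloud(C,d);y=s['tool_rot'][2];ax=np.array([np.cos(y),np.sin(y)]);rel=P[...,:2]-s['tool_pos'][:2]
    print(s['time'],s['tool_pos'],s['opening'],s['grip_force'],s['contact_force'])
    for v in rows: print(v,*[f"{rel[v,u]@ax*1000:.0f},{P[v,u,2]*1000:.0f}" for u in us],sep=' | ')
E
python3 -c "
from h import *
dump('pics/w4.png')"
```

```text
6.15 [ 0.41982887 -0.18485843  0.04992714] 0.00026695397483857835 0.0 [-0.09752178 -0.35685626 -0.37484404]
200 | 29,1 | 28,-0 | 28,0 | 29,1 | 28,-1 | 29,1 | 29,1 | 29,1 | 29,1 | 29,1 | 28,0 | 29,1 | 29,1 | 29,1
215 | 19,1 | 19,0 | 20,1 | 20,1 | 19,0 | 19,-0 | 19,1 | 20,1 | 19,0 | 19,-0 | 19,1 | 19,1 | 19,1 | 19,1
230 | 10,2 | 11,2 | 10,-0 | 10,0 | 10,1 | 10,2 | 10,1 | 10,1 | 10,1 | 10,-0 | 10,0 | 10,0 | 10,2 | 10,-0
245 | 0,-0 | 0,-0 | 1,1 | 9,30 | 6,17 | 5,14 | 4,13 | 4,13 | 5,16 | 10,31 | 1,2 | 1,1 | 1,1 | 1,2
260 | -10,-1 | -9,0 | -9,1 | 3,35 | 5,40 | 6,43 | 6,44 | 6,43 | 5,41 | 3,36 | -9,0 | -9,1 | -9,1 | -9,0
275 | -19,1 | -19,1 | -19,1 | -8,30 | -3,42 | -3,43 | -2,44 | -2,44 | -3,42 | -6,33 | -19,-0 | -19,2 | -19,0 | -19,0
290 | -29,1 | -29,1 | -15,34 | -12,40 | 9,90 | 10,92 | 9,89 | 8,88 | 10,92 | 10,91 | -14,36 | -29,2 | -29,1 | -29,1
305 | 35,158 | 35,159 | 35,158 | 35,159 | 35,158 | 35,158 | 9,103 | 8,101 | 35,159 | 35,157 | 35,158 | 35,158 | 35,158 | 35,159
320 | 35,165 | 35,166 | 35,166 | 35,165 | 36,166 | 35,166 | 8,113 | 9,114 | 35,165 | 35,166 | 35,165 | 36,166 | 35,1
[... 223 characters left out ...]
173 | 33,173 | 33,172 | 32,172 | 32,172 | 33,173
365 | 30,173 | 30,173 | 30,173 | 30,173 | 30,173 | 29,172 | 25,166 | 25,166 | 30,173 | 30,173 | 30,173 | 29,172 | 30,173 | 29,173
380 | 26,173 | 25,171 | 27,174 | 26,173 | 26,172 | 27,173 | -4,130 | -4,129 | 26,173 | 26,173 | 26,173 | 26,173 | 26,172 | 26,172
395 | 22,171 | 24,174 | 22,172 | 74,241 | 22,172 | 23,173 | -10,130 | -10,130 | 23,173 | 24,174 | 23,173 | 23,173 | 22,172 | 23,174
410 | 21,175 | 22,176 | 21,175 | 21,175 | 21,175 | 21,175 | 21,175 | 21,175 | 21,175 | 21,175 | 21,175 | 22,175 | 21,175 | 20,174
425 | 24,183 | 25,184 | 25,183 | 25,184 | 25,183 | 24,182 | 24,182 | 25,183 | 25,183 | 24,183 | 25,183 | 25,183 | 25,183 | 25,184
```

The grip at the neck did not hold: the fingers closed to 18 mm and slipped off, and the jar is unmoved. I'll grip just at the upper end of the full-width body instead.

send_rows([
  [0.75,0.004,-0.018,0.03,0],
  [0.75,0,0,0,0],
  [0.75,0,0,0,0],
  [0.75,0,0,0,0],
  [0.75,0,0,0,0],
])

```text
time: 6.7
tool_pos: [0.4221, -0.2014, 0.0774]
tool_rot: [-3.14, -0.002, 1.794]
contact_force: [-0.1, -0.4, -0.9]
opening: 0.0361
grip_force: 0.0
```

send_rows([
  [0.75,0,0,0,0],
  [0.75,0,0,0,0],
  [0.75,0,0,0,0],
  [0.75,0,0,0,0],
  [0.75,0,0,0,0],
])

```text
time: 7.2
tool_pos: [0.4229, -0.2022, 0.0782]
tool_rot: [3.141, 0.0, 1.794]
contact_force: [-0.8, -0.4, 0.5]
opening: 0.0683
grip_force: 0.0
```

send_rows([
  [0.75,0,0,-0.035,0],
  [0.75,0,0,-0.03,0],
  [0.75,0,0,-0.008,0],
  [0.75,0,0,0,0],
  [0.4,0,0,0,0],
])

```text
time: 7.7
tool_pos: [0.4235, -0.2026, 0.0061]
tool_rot: [3.141, 0.001, 1.794]
contact_force: [0.1, -0.6, 0.2]
opening: 0.0645
grip_force: 0.0
```

send_rows([
  [0.4,0,0,0,0],
  [0.4,0,0,0,0],
  [0.4,0,0,0,0],
  [0.4,0,0,0,0],
], grip_force=6)

```text
time: 8.1
tool_pos: [0.4231, -0.2025, 0.0058]
tool_rot: [3.141, 0.001, 1.794]
contact_force: [-0.6, -0.0, 4.0]
opening: 0.0429
grip_force: 6.2
```

send_rows([
  [0.4,0,0,0,0],
  [0.4,0,0,0,0],
])

```text
time: 8.3
tool_pos: [0.4231, -0.2024, 0.0057]
tool_rot: [3.141, 0.001, 1.794]
contact_force: [-1.2, 0.3, 6.5]
opening: 0.0427
grip_force: 6.7
```

```bash
python3 -c "
from h import *
np.set_printoptions(precision=0,suppress=True,linewidth=200)
s,C,p,d=wshot('pics/w5.png');P=wcloud(C,d);y=s['tool_rot'][2];rel=P-s['tool_pos']
print(s['contact_force'],s['opening'],s['grip_force'],s['time'],s['torque'])
x=rel[...,0]*np.cos(y)+rel[...,1]*np.sin(y);l=-rel[...,0]*np.sin(y)+rel[...,1]*np.cos(y)
for z in range(0,120,6):
  m=(abs(P[...,2]*1000-z)<3)&(x<.014)&(x>-.012)&(d>0)&(abs(l)<.06)
  print(z,np.unique((l[m]*1000).round(0)))
# jar ahead: neck top heights along l=0
m=(abs(l)<.003)&(x>0)&(x<.06)
i=np.argsort(x[m]);print(np.c_[x[m][i],P[m][i,2]][::6].T*1000)
"
```

```text
[-1.  0.  6.] 0.042668654619876144 6.67623526991207 8.3 [-0.  0.  0.]
0 [-60. -59. -58. -57. -56. -55. -54. -53. -52. -51. -50. -49. -48. -47. -46. -45. -44. -43. -42. -41. -40. -39. -38. -37. -36. -35. -34. -33. -32. -31. -30. -29. -28. -27. -26. -25. -24. -23. -22.
 -21.  20.  21.  22.  23.  24.  25.  26.  27.  28.  29.  30.  31.  32.  33.  34.  35.  36.  37.  38.  39.  40.  41.  42.  43.  44.  45.  46.  47.  48.  49.  50.  51.  52.  53.  54.  55.  56.  57.
  58.  59.  60.]
6 [23. 58.]
12 []
18 []
24 [-24. -23. -22. -21. -20. -19. -18.  17.  18.  19.  20.  21.  22.  23.]
30 [-24. -23. -22. -21. -20. -19. -18. -17. -16.  15.  16.  17.  18.  19.  20.  21.  22.]
36 [-25. -23. -22. -21. -20. -19. -18. -17. -16. -15. -14. -13. -12.   9.  10.  11.  12.  13.  14.  15.  16.  17.  18.  19.  20.  21.  22.  23.  24.]
42 [-31. -30. -29. -28. -27. -26. -25. -24. -23. -22. -21. -20. -19. -18. -17. -16. -15. -14. -13. -12. -11. -10.  -9.  -8.  -7.  -6.  -5.  -4.  -3.  -2.  -1.   0.   1.   2.   3.   4.   5.   6.   7.
   8.   9.  10.  11.  12.  13.  14.  15.  16.  17.  18.  19.  20.  21.  22.  23. 
[... 878 characters left out ...]
33. -32. -31. -30. -29. -28. -27. -26. -25. -24. -23. -22.  20.  21.  22.  23.  24.  25.  26.  27.  28.  29.  30.  31.  32.  33.  34.  35.]
72 [-35. -34. -33. -32. -31. -30. -29. -28. -27. -26. -25. -24. -23. -22.  20.  21.  22.  23.  24.  25.  26.  27.  28.  29.  30.  31.  32.  33.]
78 [-33. -32. -31. -30. -29. -28. -27. -26. -25. -24. -23. -22.  20.  21.  22.  23.  24.  25.  26.  27.  28.  29.  30.  31.]
84 [-31. -30. -29. -28. -27. -26. -25. -24. -23. -22.  20.  21.  22.  23.  24.  25.  26.  27.  28.  29.  30.]
90 [-25. -24.  22.  23.]
96 [-25. -24.  23.]
102 [-25. -24.  22.  23.]
108 [-25. -24.  22.  23.]
114 [-25. -24.  23.]
[[ 0.  0.  0. ... 59. 60. 60.]
 [52. 50. 51. ...  1.  0.  1.]]
```

The depth view and both grip widths agree: the fingertips end about 35 mm above the reported TCP. Both times I pinched the jar above its axis. I'll redo the neck grip about 33 mm lower.

send_rows([
  [0.6,0,0,0.0,0],
  [0.6,0,0,0.03,0],
  [0.6,-0.004,0.018,0.03,0],
  [0.6,0,0,0,0],
  [0.6,0,0,0,0],
])

```text
time: 8.85
tool_pos: [0.4191, -0.1842, 0.0654]
tool_rot: [3.141, 0.001, 1.794]
contact_force: [-0.6, -0.8, 0.6]
opening: 0.0549
grip_force: 0.0
```

send_rows([
  [0.6,0,0,-0.03,0],
  [0.6,0,0,-0.03,0],
  [0.6,0,0,-0.015,0],
  [0.6,0,0,-0.01,0],
  [0.6,0,0,-0.006,0],
])

```text
time: 9.35
tool_pos: [0.4182, -0.184, -0.0272]
tool_rot: [-3.14, -0.002, 1.794]
contact_force: [-0.3, 0.2, -0.1]
opening: 0.055
grip_force: 0.0
```

send_rows([
  [0.3,0,0,0,0],
  [0.3,0,0,0,0],
  [0.3,0,0,0,0],
  [0.3,0,0,0,0],
  [0.3,0,0,0,0],
])

```text
time: 9.85
tool_pos: [0.4192, -0.1844, -0.0253]
tool_rot: [3.141, 0.001, 1.794]
contact_force: [0.0, 0.1, 0.3]
opening: 0.037
grip_force: 5.7
```

Neck gripped at 37 mm. Now I'll lift it and see whether it swings.

send_rows([
  [0.2,0,0,0.015,0],
  [0.2,0,0,0.02,0],
  [0.2,0,0,0.02,0],
  [0.2,0,0,0.02,0],
  [0.2,0,0,0.02,0],
])

```text
time: 10.35
tool_pos: [0.4186, -0.184, 0.0702]
tool_rot: [3.142, -0.0, 1.794]
contact_force: [0.9, 0.4, -0.9]
opening: 0.0373
grip_force: 6.3
```

send_rows([
  [0.2,0,0,0.03,0],
  [0.2,0,0,0.03,0],
  [0.2,0,0,0.03,0],
  [0.2,0,0,0,0],
  [0.2,0,0,0,0],
])

```text
time: 10.85
tool_pos: [0.4188, -0.1841, 0.1594]
tool_rot: [3.141, 0.001, 1.794]
contact_force: [0.1, -0.3, -1.7]
opening: 0.0368
grip_force: 6.3
```

```bash
python3 -c "
from h import *
s=observe();print(s)
T=s['tool_pos']+[0,0,.035]
ims=[]
for n in('scene','top'):
    p,d=read_camera(n);u,v=map(int,proj(n,T));print(n,u,v);np.save('/tmp/%s6.npy'%n,d)
    cv2.imwrite('pics/%s6.png'%n,p[...,::-1]);c=p[max(v-70,0):v+70,max(u-70,0):u+70,::-1];ims.append(cv2.resize(c,(400,400),interpolation=2))
cv2.imwrite('pics/c6.png',np.hstack(ims))"
```

```text
{'time': 10.85, 'qpos': array([-5.82094815e-01,  2.52763296e-01,  1.75579271e+00,  1.17193525e-04,
        1.13207340e+00, -8.05166330e-01]), 'qvel': array([ 0.00069619,  0.02754676,  0.02805612,  0.00056285, -0.00550309,
        0.00014206]), 'joint_efforts': array([ 1.88662409e-02, -3.84922242e+01, -2.41542757e+01,  2.49242592e-03,
        7.19779870e-02, -2.18540499e-04]), 'tool_pos': array([ 0.41876739, -0.18411143,  0.15940269]), 'tool_rot': array([3.14084861e+00, 6.20894869e-04, 1.79381788e+00]), 'contact_force': array([ 0.06246821, -0.29027055, -1.6724459 ]), 'torque': array([-0.01554724, -0.13872945,  0.00690208]), 'grip_force': 6.311530277736779, 'opening': 0.03684244827406875}
scene 418 188
top 422 319
```

View pics/c6.png

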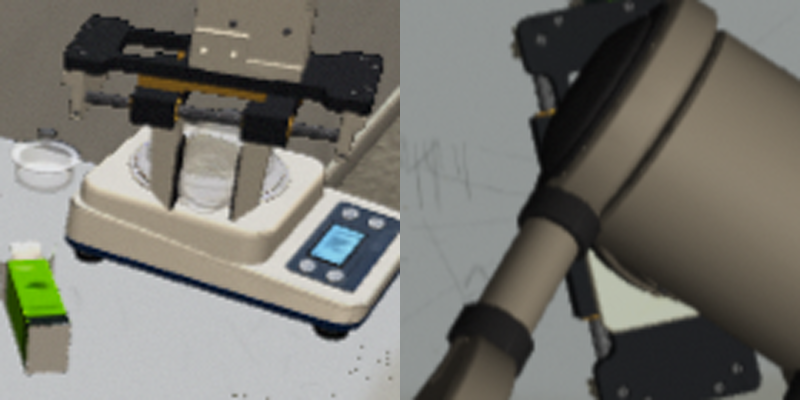

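The jar is held but still roughly horizontal. I'll reduce the grip so gravity can swing it.

send_rows([
  [0.3,0,0,0,0],
  [0.3,0,0,0,0],
  [0.3,0,0,0,0],
  [0.3,0,0,0,0],
], grip_force=3)

```text
time: 11.35
tool_pos: [0.4187, -0.1841, 0.1589]
tool_rot: [-3.141, -0.001, 1.794]
contact_force: [0.8, -0.1, -1.8]
opening: 0.0374
grip_force: 3.4
```

```bash
cat >> h.py <<'E'
def prof(f,half=.004):
    s,C,p,d=wshot(f);P=wcloud(C,d);y=s['tool_rot'][2];rel=P-s['tool_pos']
    x=rel[...,0]*np.cos(y)+rel[...,1]*np.sin(y);l=-rel[...,0]*np.sin(y)+rel[...,1]*np.cos(y)
    print(round(s['time'],2),s['tool_pos'].round(4),round(s['opening'],4),round(s['grip_force'],1),s['contact_force'].round(1))
    for v in range(150,410,8):
        m=(abs(l[v])<half)&(d[v]>0)
        if m.any(): print(v,'x%.0f z-tcp%.0f'%(np.median(x[v][m])*1000,np.median(rel[v][m][:,2])*1000),end='; ')
    print()
E
python3 -c "
from h import *
prof('pics/w7.png')"
```

```text
11.35 [ 0.4187 -0.1841  0.1589] 0.0374 3.4 [ 0.8 -0.1 -1.8]
150 x50 z-tcp-158; 158 x44 z-tcp-157; 166 x37 z-tcp-158; 174 x31 z-tcp-158; 182 x24 z-tcp-158; 190 x17 z-tcp-159; 198 x10 z-tcp-158; 206 x3 z-tcp-158; 214 x-4 z-tcp-158; 222 x-11 z-tcp-158; 230 x-19 z-tcp-158; 238 x-26 z-tcp-158; 246 x-33 z-tcp-158; 254 x-41 z-tcp-158; 262 x-48 z-tcp-158; 270 x-56 z-tcp-158; 278 x-64 z-tcp-158; 286 x12 z-tcp44; 294 x9 z-tcp44; 302 x5 z-tcp41; 310 x-0 z-tcp39; 318 x-10 z-tcp26; 326 x-12 z-tcp30; 334 x30 z-tcp112; 342 x29 z-tcp115; 350 x28 z-tcp116; 358 x27 z-tcp117; 366 x25 z-tcp117; 374 x-8 z-tcp71; 382 x-13 z-tcp68; 390 x-19 z-tcp66; 398 x-22 z-tcp66; 406 x-24 z-tcp67;
```

The jar has already tilted about 25–30° base-down. I'll use quick vertical stops to swing it further.

send_rows([
  [0.3,0,0,0.05,0],
  [0.3,0,0,0.05,0],
  [0.3,0,0,0,0],
  [0.3,0,0,-0.05,0],
  [0.3,0,0,-0.05,0],
])

```text
time: 11.9
tool_pos: [0.4198, -0.1848, 0.159]
tool_rot: [3.138, 0.004, 1.794]
contact_force: [0.9, -0.1, -1.2]
opening: 0.037
grip_force: 3.4
```

send_rows([
  [0.3,0,0,0,0],
  [0.3,0,0,0.05,0],
  [0.3,0,0,0,0],
  [0.3,0,0,0,0],
])

```text
time: 12.3
tool_pos: [0.42, -0.1849, 0.2119]
tool_rot: [3.138, 0.004, 1.794]
contact_force: [-0.6, 0.2, -1.0]
opening: 0.0359
grip_force: 3.3
```

```bash
python3 -c "
from h import *
prof('pics/w8.png')"
```

```text
12.3 [ 0.42   -0.1849  0.2119] 0.0359 3.3 [-0.6  0.2 -1. ]
150 x46 z-tcp-211; 158 x38 z-tcp-211; 166 x31 z-tcp-211; 174 x23 z-tcp-211; 182 x15 z-tcp-212; 190 x7 z-tcp-211; 198 x-1 z-tcp-210; 206 x-9 z-tcp-211; 214 x-17 z-tcp-211; 222 x-25 z-tcp-211; 230 x-33 z-tcp-211; 238 x-42 z-tcp-211; 246 x-50 z-tcp-211; 254 x-59 z-tcp-211; 262 x-68 z-tcp-211; 270 x-77 z-tcp-211; 278 x-86 z-tcp-211; 286 x-95 z-tcp-211; 294 x-104 z-tcp-211; 302 x-1 z-tcp29; 310 x4 z-tcp47; 318 x1 z-tcp47; 326 x-12 z-tcp30; 334 x30 z-tcp112; 342 x30 z-tcp114; 350 x29 z-tcp116; 358 x27 z-tcp116; 366 x26 z-tcp117; 374 x-29 z-tcp40; 382 x-32 z-tcp42; 390 x-35 z-tcp44; 398 x-27 z-tcp58; 406 x-22 z-tcp69;
```

```bash
cat >> h.py <<'E'
def combo(f,off=.03,r=70):
    s,C,p,d=wshot('/tmp/wv.png');a,da=read_camera('scene');u,v=map(int,proj('scene',s['tool_pos']+[0,0,off]))
    v0=max(v-r,0);u0=max(u-r,0);c=cv2.resize(a[v0:v0+2*r,u0:u0+2*r],(400,400),interpolation=2);w=cv2.resize(p[240:420,200:430],(400,313))
    w=np.vstack([w,np.zeros((87,400,3),np.uint8)]);cv2.imwrite(f,np.hstack([c,w])[...,::-1]);print(u0,v0,2*r/400,s['tool_pos'],s['time'])
E
python3 -c "
from h import *
combo('pics/c8.png')"
```

```text
351 96 0.35 [ 0.41929398 -0.18446591  0.21060513] 12.35
```

View pics/c8.png

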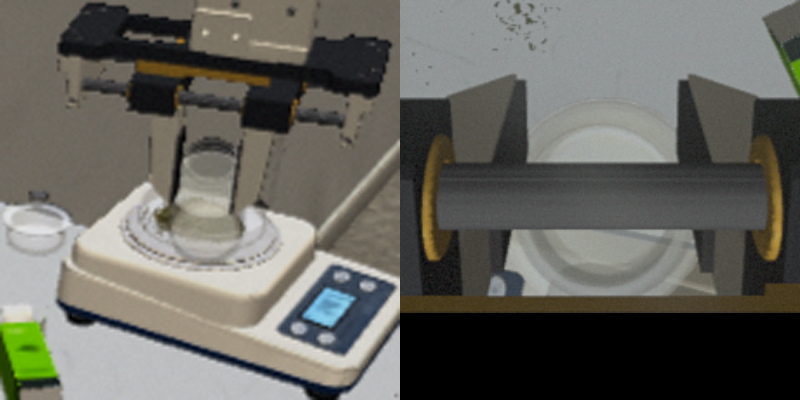

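The jar now hangs almost upright, mouth up (scene crop 210,150; body 205,230). I'll carry it to a spot in front of the right-hand gap, turning so the fingers close along the ledge.

send_rows([
  [0.3,0.02,0.009,0,-0.139],
  [0.3,0.02,0.009,0,-0.139],
  [0.3,0.02,0.009,0,-0.139],
  [0.3,0.02,0.009,0,-0.139],
  [0.3,0.02,0.009,0,-0.139],
])

```text
time: 12.95
tool_pos: [0.5192, -0.1386, 0.2085]
tool_rot: [-3.14, 0.0, 1.093]
contact_force: [1.0, 0.3, -0.5]
opening: 0.0357
grip_force: 3.3
```

send_rows([
  [0.3,0.02,0.009,0,-0.139],
  [0.3,0.02,0.009,0,-0.139],
  [0.3,0.02,0.009,0,-0.139],
  [0.3,0.02,0.009,0,-0.139],
  [0.3,0.02,0.009,0,-0.139],
])

```text
time: 13.45
tool_pos: [0.6192, -0.0936, 0.2083]
tool_rot: [-3.14, 0.002, 0.398]
contact_force: [-0.6, -0.8, -0.8]
opening: 0.0365
grip_force: 3.3
```

send_rows([
  [0.3,0.02,0.009,0,-0.139],
  [0.3,0.017,0.01,0,-0.139],
  [0.3,0,0,0,0],
  [0.3,0,0,0,0],
])

```text
time: 13.85
tool_pos: [0.6553, -0.075, 0.2081]
tool_rot: [-3.141, 0.002, 0.129]
contact_force: [-0.2, 0.4, -0.8]
opening: 0.0365
grip_force: 3.3
```

```bash
python3 -c "
from h import *
s=observe();T=s['tool_pos'];print(s['tool_rot'],s['opening'],s['grip_force'])
combo('pics/c9.png',0)
for a in(0,10,20,30):
  e=np.array([.992*np.sin(np.radians(a)),.127*np.sin(np.radians(a)),np.cos(np.radians(a))]);g=T+[0,0,.051]
  print(a,[np.round(proj('scene',g+k*e),1) for k in(.009,-.081)])
"
```

```text
[-3.14117702e+00  2.28181282e-03  1.29004564e-01] 0.03645591649325289 3.302376111294052
212 102 0.35 [ 0.65529213 -0.07504461  0.2081014 ] 13.85
0 [array([281.8, 143.4]), array([283.4, 186. ])]
10 [array([281. , 143.3]), array([289.7, 187. ])]
20 [array([280.3, 143.4]), array([295.9, 186.9])]
30 [array([279.7, 143.6]), array([301.7, 185.5])]
```

View pics/c9.png

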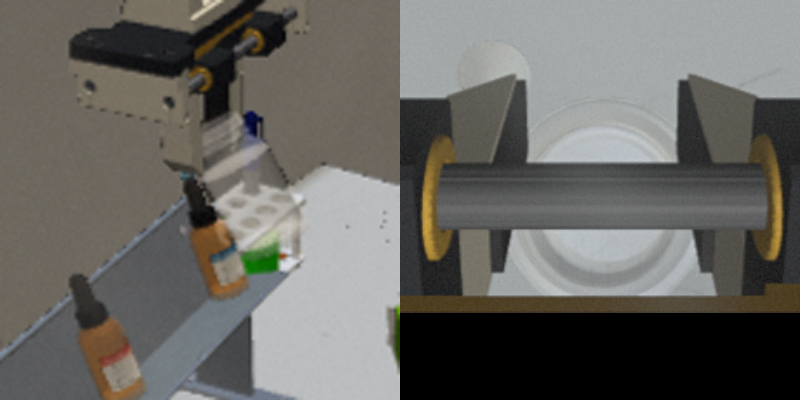

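The jar hangs leaning like the bottles (base towards the robot), about 20–25°. I'll triangulate the bottle tips to check the gap centre and the stand pose.

```bash
python3 -c "
from h import *
def tri(a,b):
    (o1,d1),(o2,d2)=ray('top',a),ray('scene',b);d1/=np.linalg.norm(d1);d2/=np.linalg.norm(d2)
    t=np.linalg.lstsq(np.c_[d1,-d2],o2-o1,rcond=None)[0];p=o1+t[0]*d1;q=o2+t[1]*d2;return (p+q)/2,np.linalg.norm(p-q)
C0=np.array([.6805,.038,.085]);c,s=np.cos(np.radians(20)),np.sin(np.radians(20));h=np.array([.992,.127,0]);z=np.array([0,0,1.])
R=np.c_[h*c-z*s,[-.127,.992,0],h*s+z*c]
for a,b in [((299.1,138.4),(239.5,199.5)),((395.7,127),(278.5,165))]:
    p,e=tri(a,b);print(p,e,R.T@(p-C0))
p=np.array([.6553,-.075,.2081+.051]);print('grasp in ledge',R.T@(p-C0))
for t in [(-.027,-.109,.081),(-.027,-.109,.111),(-.031,-.109,.111)]: print(t,C0+R@np.array(t)-[0,0,.051]-np.array([.6553,-.075,.2081]))
"
```

```text
[0.70285596 0.00690371 0.1731703 ] 0.006634112082981315 [-0.01302741 -0.03368672  0.08908729]
[ 0.72347017 -0.14766483  0.17562222] 0.004664658326778472 [-0.01309632 -0.18963673  0.09167148]
grasp in ledge [-0.09652205 -0.1088956   0.1501422 ]
(-0.027, -0.109, 0.081) [ 0.04135628  0.00516816 -0.08875035]
(-0.027, -0.109, 0.111) [ 0.05153479  0.00647125 -0.06055958]
(-0.031, -0.109, 0.111) [ 0.04780609  0.00599389 -0.05919149]
```

send_rows([
  [0.3,0.016,0.002,-0.019,0],
  [0.3,0.016,0.002,-0.02,0],
  [0.3,0.016,0.002,-0.02,0],
  [0.3,0,0,0,0],
])

```text
time: 14.35
tool_pos: [0.7026, -0.0692, 0.1464]
tool_rot: [-3.14, 0.006, 0.127]
contact_force: [-1.6, 0.3, -1.5]
opening: 0.0361
grip_force: 2.8
```

send_rows([
  [0.3,-0.003,0,-0.008,0],
  [0.3,-0.003,0,-0.008,0],
  [0.3,-0.001,0,-0.004,0],
  [0.3,0,0,0,0],
])

```text
time: 14.75
tool_pos: [0.696, -0.0694, 0.1304]
tool_rot: [-3.142, 0.001, 0.126]
contact_force: [-1.5, -0.8, -0.9]
opening: 0.0357
grip_force: 3.0
```

send_rows([
  [0.3,-0.0,0,-0.003,0],
  [0.3,-0.001,0,-0.003,0],
  [0.3,0,0,0,0],
])

```text
time: 15.05
tool_pos: [0.6966, -0.0694, 0.1251]
tool_rot: [3.141, -0.002, 0.126]
contact_force: [0.6, -0.2, 2.2]
opening: 0.0358
grip_force: 3.4
```

send_rows([
  [0.3,0,0,-0.002,0],
  [0.3,0,0,-0.002,0],
  [0.3,0,0,0,0],
])

```text
time: 15.35
tool_pos: [0.6973, -0.0695, 0.1218]
tool_rot: [3.14, -0.004, 0.126]
contact_force: [2.5, -0.3, 5.4]
opening: 0.036
grip_force: 3.7
```

```bash
python3 -c "
from h import *
s=observe();print(s['contact_force'],s['tool_pos'])
combo('pics/c10.png',0,60)
a,_=read_camera('scene');cv2.imwrite('pics/s10.png',a[...,::-1])
o=cv2.resize(a[120:240,215:335,::-1],(600,600),interpolation=cv2.INTER_CUBIC);cv2.imwrite('pics/c10.png',o)
"
```

```text
[ 2.52508264 -0.32588966  5.37516401] [ 0.69728259 -0.06945589  0.12177153]
206 145 0.3 [ 0.69728259 -0.06945589  0.12177153] 15.35
```

View pics/c10.png

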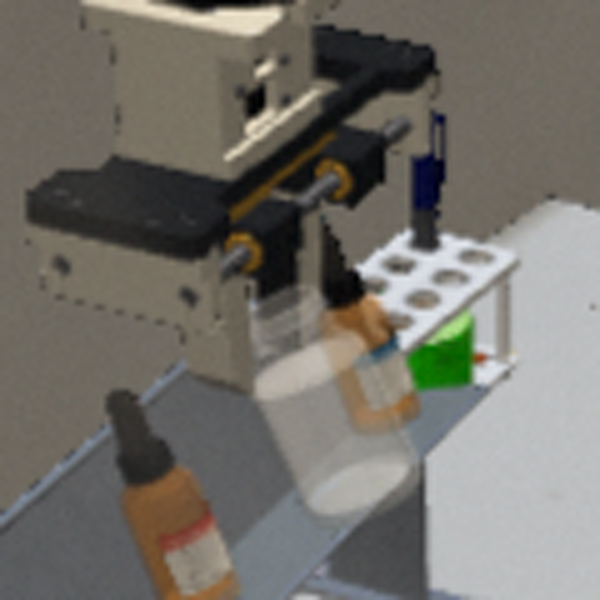

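The jar stands on the ledge leaning in line with the bottles (axis from (285,310) to (355,490), between the bottles). I'll open gently.

send_rows([
  [0.42,0,0,0,0],
  [0.44,0,0,0,0],
  [0.47,0,0,0,0],
  [0.5,0,0,0,0],
  [0.52,0,0,0,0],
])

```text
time: 16.0
tool_pos: [0.6954, -0.0691, 0.1197]
tool_rot: [-3.141, 0.001, 0.126]
contact_force: [-0.2, -0.2, -0.2]
opening: 0.0473
grip_force: 0.0
```

send_rows([
  [0.55,0,0,0,0],
  [0.55,0,0,0,0],
  [0.55,0,0,0,0],
])

```text
time: 16.3
tool_pos: [0.6958, -0.0692, 0.1202]
tool_rot: [3.142, 0.0, 0.126]
contact_force: [1.0, 0.2, 0.4]
opening: 0.0505
grip_force: 0.0
```

```bash
cat >> h.py <<'E'
C0=np.array([.6805,.038,.085]);_c,_s=np.cos(np.radians(20)),np.sin(np.radians(20));_h=np.array([.992,.127,0]);_z=np.array([0,0,1.])
RL=np.c_[_h*_c-_z*_s,[-.127,.992,0],_h*_s+_z*_c]
E
python3 -c "
from h import *
np.set_printoptions(precision=1,suppress=True)
s=observe();print(s['contact_force'],s['opening'])
d0=np.load('/tmp/scene0.npy');a,d=read_camera('scene');cv2.imwrite('pics/s11.png',a[...,::-1])
L=lambda d:(cloud('scene',d)-C0)@RL*1000
P=L(d)[150:235,255:312].reshape(-1,3);P=P[(abs(P[:,1]+109)<40)&(P[:,2]<100)&(P[:,2]>-10)&(P[:,0]>-70)&(P[:,0]<25)]
print(len(P))
for z in range(-5,100,8):
  q=P[abs(P[:,2]-z)<4]
  if len(q)>2: print(z,len(q),'x',np.percentile(q[:,0],[2,50,98]),'y',np.percentile(q[:,1],[2,50,98]))
Q=L(d0)[120:300,180:330].reshape(-1,3);Q=Q[(abs(Q[:,1]-60)<50)]
k=Q[(Q[:,2]>30)&(Q[:,2]<70)&(abs(Q[:,0])<20)];print('panel x',k[:,0].mean(),k[:,0].std());k=Q[(Q[:,0]>-45)&(Q[:,0]<-10)&(abs(Q[:,2])<12)];print('ledge z',k[:,2].mean(),k[:,2].std())
"
```

```text
[1.  0.2 0.4] 0.05052205374291909
1683
-5 155 x [-51.8 -21.3   2. ] y [-121.3  -85.6  -69.9]
3 127 x [-68.5 -11.    3. ] y [-125.1  -91.4  -74.4]
11 129 x [-69.5 -38.    3.2] y [-123.8  -92.   -78.5]
19 134 x [-69.1 -40.8   2.7] y [-124.9  -91.7  -77.1]
27 143 x [-69.9 -38.3   2.9] y [-123.7  -92.8  -77.4]
35 145 x [-69.6 -42.9   3.8] y [-123.1  -93.4  -79.9]
43 125 x [-69.8 -48.8   3. ] y [-122.5  -93.4  -83.6]
51 116 x [-69.4 -55.2   2.5] y [-123.5  -93.   -84.3]
59 116 x [-69.6 -57.4   1.1] y [-133.4  -93.2  -80.4]
67 142 x [-68.1 -55.3 -21.9] y [-123.6  -93.7  -71.5]
75 90 x [-61.7 -51.  -32.4] y [-127.8  -96.1  -71.9]
83 133 x [-60.5 -42.3 -25. ] y [-143.4 -101.9  -72. ]
91 101 x [-59.1 -42.6 -24.2] y [-147.4 -122.9  -71.7]
99 27 x [-47.6 -45.9 -39.9] y [-147.7 -132.7  -69.9]
panel x -0.2426072684661096 1.125305156369691
ledge z -2.011041278090793 0.7198239478989954
```

Released. I'll raise the arm clear and measure the jar against the earlier empty-ledge depth.

send_rows([
  [0.58,0,0,0.01,0],
  [0.58,0,0,0.02,0],
  [0.58,0,0,0.04,0],
  [0.58,0,0,0.05,0],
  [0.8,-0.04,0.02,0.0,0],
])

```text
time: 16.85
tool_pos: [0.6659, -0.0528, 0.2521]
tool_rot: [3.132, -0.026, 0.123]
contact_force: [-0.0, 0.4, 1.3]
opening: 0.0579
grip_force: 0.0
```

send_rows([
  [0.8,-0.05,0.0,0.0,0.1],
  [0.8,-0.045,0.02,0,0.15],
  [0.8,-0.045,0.02,0,0.15],
  [0.8,-0.04,0.03,0,0.15],
  [0.8,-0.04,0.03,0.0,0.15],
])

```text
time: 17.35
tool_pos: [0.4342, 0.0514, 0.2412]
tool_rot: [3.14, -0.001, 0.831]
contact_force: [0.3, 0.5, 0.6]
opening: 0.0733
grip_force: 0.0
```

```bash
cat > m.py <<'E'
from h import *
import sys
np.set_printoptions(precision=1,suppress=True)
y0=float(sys.argv[1]);w=float(sys.argv[2])
for n in('scene','top'):
    d0=np.load(f'/tmp/{n}0.npy');a,d=read_camera(n);cv2.imwrite(f'pics/{n}12.png',a[...,::-1])
    P=(cloud(n,d)-C0)@RL*1000;m=(d>0)&(d0>0)&(d0-d>.006)&(abs(P[...,1]-y0)<w)&(P[...,0]>-90)&(P[...,0]<60)&(P[...,2]>-20)&(P[...,2]<180)
    print(n,m.sum())
    for z in range(4,170,12):
        q=P[m&(abs(P[...,2]-z)<6)]
        if len(q)>4: print(z,len(q),'x',np.percentile(q[:,0],[3,50,97]),'y',np.percentile(q[:,1],[3,50,97]))
E
python3 m.py -109 45; python3 -c "
from h import *
print(observe()['tool_pos'])"
```

```text
scene 1114
4 98 x [-74.  -59.2 -14.6] y [-119.8  -91.   -82.6]
16 147 x [-73.6 -62.9 -32.3] y [-118.2  -92.2  -85. ]
28 149 x [-72.9 -62.1 -33.9] y [-118.2  -92.   -84.4]
40 142 x [-72.2 -60.8 -30.8] y [-118.9  -91.6  -83.6]
52 155 x [-71.4 -60.2 -30.5] y [-120.5  -91.2  -84.5]
64 176 x [-70.5 -59.1 -29.1] y [-120.1  -94.6  -85.6]
76 119 x [-63.3 -54.6 -31.2] y [-120.   -98.   -92.2]
88 128 x [-60.8 -45.1 -27.9] y [-127.  -107.2  -92.1]
top 1423
4 31 x [-71.6 -68.1 -15.4] y [-137.7 -106.8  -65.8]
16 129 x [-72.4 -67.9 -52.6] y [-136.  -110.1  -88. ]
28 131 x [-71.4 -67.3 -51.3] y [-134.  -110.2  -87.1]
40 132 x [-71.  -65.7 -51.8] y [-134.  -109.   -87.4]
52 142 x [-70.3 -65.9 -50.7] y [-135.3 -109.2  -87. ]
64 330 x [-68.9 -55.5 -20.8] y [-135.1 -110.9  -87.1]
76 277 x [-65.1 -55.2 -25.6] y [-130.6 -111.1  -92. ]
88 243 x [-59.7 -46.6 -25.5] y [-128.2 -111.4  -94.2]
100 8 x [-58.7 -54.4 -44.5] y [-126.6 -118.8 -101.6]
[0.43136865 0.05351074 0.24149995]
```

The jar stands upright on the ledge, but its body front is at x≈-72 mm, so the axis is at -46 and it is about 18 mm too far from the panel. I'll push it back low down with nearly shut fingertips.

send_rows([
  [0.2,0.036,-0.027,-0.01,-0.14],
  [0.2,0.036,-0.027,-0.01,-0.14],
  [0.2,0.036,-0.027,-0.02,-0.14],
  [0.2,0.036,-0.027,-0.02,-0.14],
  [0.2,0.037,-0.026,-0.019,-0.143],
])

```text
time: 17.95
tool_pos: [0.6186, -0.0849, 0.1612]
tool_rot: [3.141, -0.001, 0.116]
contact_force: [-1.0, 1.3, 0.7]
opening: 0.0385
grip_force: 0.0
```

send_rows([
  [0.2,0.0,0.0,0,0],
  [0.2,0.0,0.0,0,0],
  [0.2,0,0,-0.03,0],
  [0.2,0,0,-0.025,0],
  [0.2,0,0,0,0],
])

```text
time: 18.45
tool_pos: [0.6146, -0.082, 0.105]
tool_rot: [-3.14, 0.004, 0.124]
contact_force: [-0.5, 0.7, 0.2]
opening: 0.0185
grip_force: 0.0
```

send_rows([
  [0.2,0.005,0.001,-0.002,0],
  [0.2,0.005,0.001,-0.002,0],
  [0.2,0.004,0.001,-0.002,0],
  [0.2,0.004,0.001,-0.002,0],
  [0.2,0,0,0,0],
])

```text
time: 18.95
tool_pos: [0.6354, -0.079, 0.0983]
tool_rot: [3.141, -0.0, 0.123]
contact_force: [0.2, -0.1, -0.1]
opening: 0.0186
grip_force: 0.0
```

send_rows([
  [0.2,0.004,0.001,-0.002,0],
  [0.2,0.003,0,-0.001,0],
  [0.2,0.002,0,-0.001,0],
  [0.2,0,0,0,0],
])

```text
time: 19.35
tool_pos: [0.644, -0.0782, 0.0939]
tool_rot: [-3.142, 0.0, 0.123]
contact_force: [0.4, 0.5, -0.0]
opening: 0.0185
grip_force: 0.1
```

```bash
python3 m.py -109 26
```

```text
scene 731
4 87 x [-56.4 -45.2 -19.7] y [-113.8  -90.4  -84.2]
16 137 x [-73.9 -46.9 -17.6] y [-121.9  -90.6  -83.7]
28 180 x [-77.9 -49.7 -16.1] y [-130.9  -90.3  -83.5]
40 188 x [-82.7 -62.5 -17.5] y [-129.5  -88.2  -83.3]
52 119 x [-87.2 -74.9 -11.6] y [-129.7  -87.4  -83.4]
64 20 x [-89.9 -88.4  -7.6] y [-97.4 -89.5 -83.6]
top 8
```

send_rows([
  [0.2,-0.03,-0.004,0.01,0],
  [0.2,-0.04,0,0.03,0],
  [0.2,-0.045,0.02,0.02,0.15],
  [0.2,-0.04,0.03,0.02,0.15],
  [0.2,-0.03,0.03,0.02,0.15],
])

```text
time: 19.95
tool_pos: [0.462, -0.0051, 0.1923]
tool_rot: [-3.141, 0.0, 0.577]
contact_force: [0.0, -0.0, 1.3]
opening: 0.0184
grip_force: 0.0
```

send_rows([
  [0.8,-0.03,0.04,0,0.15],
  [0.8,-0.02,0.04,0,0.15],
  [0.8,0,0.03,0,0.15],
  [0.8,0,0,0,0.15],
])

```text
time: 20.35
tool_pos: [0.4136, 0.1074, 0.1923]
tool_rot: [3.141, -0.002, 1.183]
contact_force: [0.3, -1.1, 0.7]
opening: 0.0459
grip_force: 0.0
```

```bash
python3 m.py -109 45; python3 -c "
from h import *
print(observe()['tool_pos'],observe()['tool_rot'])"
```

```text
scene 1097
4 95 x [-56.  -44.1 -15.5] y [-115.7  -90.4  -84. ]
16 142 x [-55.7 -46.6 -16.5] y [-118.6  -90.1  -83.1]
28 149 x [-55.1 -44.8 -15.9] y [-116.1  -90.1  -83.3]
40 148 x [-54.  -44.2 -13.6] y [-117.7  -89.9  -82.4]
52 150 x [-53.4 -42.7 -15.2] y [-117.5  -90.2  -82.4]
64 171 x [-52.2 -41.4 -11.7] y [-121.  -93.  -84.]
76 116 x [-45.2 -37.  -12.6] y [-119.3  -97.1  -89.9]
88 126 x [-43.7 -29.1  -9.8] y [-124.4 -106.   -90. ]
top 1410
4 22 x [-54.9 -50.7  -4.7] y [-148.  -103.8  -77.6]
16 131 x [-55.3 -50.9 -33.4] y [-133.3 -108.9  -85.6]
28 133 x [-54.5 -49.9 -31.3] y [-135.4 -107.6  -84.8]
40 137 x [-53.5 -49.8 -33.5] y [-132.7 -108.   -86. ]
52 144 x [-52.6 -48.5 -32.8] y [-130.8 -106.3  -85.2]
64 303 x [-51.2 -39.6  -4.7] y [-133.2 -109.6  -85.5]
76 280 x [-48.2 -37.1  -8.5] y [-129.9 -110.1  -89.9]
88 252 x [-42.1 -28.8  -7.5] y [-126.2 -109.4  -92.8]
100 8 x [-41.1 -39.  -21.1] y [-123.2 -108.9  -99.3]
[0.41409849 0.10520965 0.19193165] [ 3.14080695e+00 -2.27168491e-04  1.17618304e+00]
```

The jar is now at about x=-29 mm, y=-109, upright and within limits. Next the carton. I'll move above its open end.

send_rows([
  [0.8,-0.004,0.002,0,0.143],
  [0.8,-0.004,0.002,0,0.143],
  [0.8,-0.004,0.002,0,0.143],
  [0.8,-0.004,0.001,0,0.143],
  [0.8,-0.003,0.001,0,0.143],
])

```text
time: 20.95
tool_pos: [0.3953, 0.1119, 0.1916]
tool_rot: [3.142, 0.0, 1.888]
contact_force: [-0.1, -0.1, 0.1]
opening: 0.0733
grip_force: 0.0
```

send_rows([
  [0.8,-0.002,0,0,0.145],
  [0.8,0,0,0,0],
])

```text
time: 21.15
tool_pos: [0.3933, 0.1119, 0.1917]
tool_rot: [3.142, 0.0, 2.029]
contact_force: [0.5, 0.4, 0.2]
opening: 0.0734
grip_force: 0.0
```

```bash
python3 -c "
from h import *
s,C,p,d=wshot('pics/w13.png');P=wcloud(C,d)
hs=cv2.cvtColor(p,cv2.COLOR_RGB2HSV);m=cv2.inRange(hs,(40,100,50),(75,255,255))>0
q=P[m&(abs(P[...,2]-.061)<.006)];r=cv2.minAreaRect((q[:,:2]*1000).astype(np.float32));print(len(q),np.median(q[:,2]),r,cv2.boxPoints(r).round(1).tolist())
print(s['tool_pos'],s['tool_rot'])
y=s['tool_rot'][2];rel=P-s['tool_pos'];x=rel[...,0]*np.cos(y)+rel[...,1]*np.sin(y);l=-rel[...,0]*np.sin(y)+rel[...,1]*np.cos(y)
mm=m&(abs(P[...,2]-.061)<.006);print('tool x',np.percentile(x[mm],[1,99]),'l',np.percentile(l[mm],[1,50,99]))
for lo in np.arange(-.05,.06,.01):
  k=mm&(abs(x-lo)<.005)
  if k.sum()>20: print(round(lo,3),np.percentile(l[k],[1,99])*1000)
k=(P[...,2]>.015)&(P[...,2]<.12)&(abs(l)<.08)&(x>.01)&(x<.1)&~m&(d>0)
for lo in np.arange(.015,.1,.01):
  j=k&(abs(x-lo)<.005)
  if j.sum(): print('flap x',round(lo,3),j.sum(),'l',np.percentile(l[j],[2,50,98])*1000,'z',np.percentile(P[j][:,2],[2,50,98])*1000)
"
```

```text
6613 0.061644419234534786 ((414.0378723144531, 74.05486297607422), (43.59174728393555, 113.53443145751953), 27.282634735107422) [[368.6000061035156, 114.5], [420.70001220703125, 13.600000381469727], [459.3999938964844, 33.599998474121094], [407.3999938964844, 134.5]]
[0.39330288 0.11188404 0.19166409] [3.14156725e+00 1.08089493e-04 2.02923652e+00]
tool x [-0.09813308  0.01239465] l [-0.02339653 -0.00192823  0.0196019 ]
-0.05 [-23.66671289  18.97065683]
-0.04 [-23.45154636  19.65756744]
-0.03 [-23.2896736   19.50664083]
-0.02 [-23.07113001  19.87431093]
-0.01 [-22.87570638  19.99975246]
0.0 [-22.71949663  19.87026984]
0.01 [-22.54216807  20.4211758 ]
flap x 0.015 501 l [-24.9112862    0.54685054  24.25606904] z [18.85771072 62.82144531 67.77359155]
flap x 0.025 687 l [-29.85375882  -1.02360559  26.13677785] z [21.31582    69.63130846 73.37745684]
flap x 0.035 278 l [-34.95678241 -10.03418094  14.00997957] z [20.57919431 71.80829164 74.78041663]
flap x 0.045 92 l [-38.56598814 -36.41873071 -34.48966893] z [17.5793841  48.08200269 56.75936425]
flap x 0.055 29 l [-39.2457857  -37.83577124 -37.08842114] z [16.99737622 44.88347941 57.70386059]
```

send_rows([
  [0.8,0.001,0.001,-0.045,0.018],
  [0.8,0,0,-0.045,0],
  [0.8,0,0,-0.045,0],
  [0.8,0,0,-0.04,0],
  [0.8,0,0,-0.02,0],
])

```text
time: 21.7
tool_pos: [0.3928, 0.1129, -0.0061]
tool_rot: [-3.138, -0.001, 2.043]
contact_force: [0.6, 1.1, 0.6]
opening: 0.0734
grip_force: 0.0
```

send_rows([
  [0.8,0,0,-0.015,0],
  [0.3,0,0,0,0],
  [0.3,0,0,0,0],
  [0.3,0,0,0,0],
  [0.3,0,0,0,0],
], grip_force=3)

```text
time: 22.2
tool_pos: [0.3951, 0.1135, -0.0175]
tool_rot: [3.14, 0.001, 2.05]
contact_force: [-2.1, 0.7, 1.1]
opening: 0.0463
grip_force: 0.3
```

send_rows([
  [0.3,0,0,0,0],
  [0.3,0,0,0,0],
  [0.3,0,0,0,0],
])

```text
time: 22.5
tool_pos: [0.395, 0.1135, -0.0179]
tool_rot: [3.14, 0.001, 2.051]
contact_force: [0.2, 0.5, 4.0]
opening: 0.0454
grip_force: 3.0
```

send_rows([
  [0.3,0,0,0.02,0],
  [0.3,0,0,0.03,0],
  [0.3,0,0,0.04,0],
  [0.3,0,0,0.05,0],
  [0.3,0,0,0.05,0],
])

```text
time: 23.0
tool_pos: [0.3933, 0.1134, 0.173]
tool_rot: [-3.14, -0.001, 2.051]
contact_force: [2.0, -0.1, -1.1]
opening: 0.0452
grip_force: 3.0
```

send_rows([
  [0.3,0,0,0,0],
  [0.3,0,0,0.03,0],
  [0.3,0,0,0,0],
])

```text
time: 23.3
tool_pos: [0.3956, 0.1137, 0.2036]
tool_rot: [3.137, 0.002, 2.051]
contact_force: [0.1, -0.0, -0.7]
opening: 0.0455
grip_force: 3.0
```

```bash
cat > g.py <<'E'
from h import *
import sys
# carton tilt from the scene view: green side pixels -> points
s=observe();T=s['tool_pos']
a,d=read_camera('scene');np.save('/tmp/sg.npy',d);cv2.imwrite('pics/sg.png',a[...,::-1]);P=cloud('scene',d)
hs=cv2.cvtColor(a,cv2.COLOR_RGB2HSV);g=cv2.inRange(hs,(35,80,40),(80,255,255))>0
y=s['tool_rot'][2];rel=P-T;x=rel[...,0]*np.cos(y)+rel[...,1]*np.sin(y);l=-rel[...,0]*np.sin(y)+rel[...,1]*np.cos(y)
near=(abs(l)<.05)&(abs(x)<.19)&(P[...,2]>.004)&(d>0)&(rel[...,2]<.08)
q=near&g
print('t',s['time'],'green',q.sum(),'open',s['opening'],'cf',s['contact_force'].round(1),s['tool_pos'].round(4))
X=np.c_[x[q],l[q],rel[q][:,2]];c=X.mean(0);u=np.linalg.svd(X-c,full_matrices=False)[2]
print('mean',c.round(3),'normal',u[2].round(2),'long',u[0].round(2))
for lo in np.arange(-.14,.09,.02):
    k=q&(abs(rel[...,2]-lo)<.01)
    if k.sum()>5: print('z',round(lo,2),k.sum(),'x',np.percentile(x[k],[2,50,98]).round(3),'l',np.percentile(l[k],[2,50,98]).round(3))
E
python3 g.py
```

```text
t 23.3 green 82 open 0.04549914581397514 cf [ 0.1 -0.  -0.7] [0.3956 0.1137 0.2036]
mean [-0.019  0.005  0.027] normal [-0.16  0.97 -0.18] long [0.98 0.17 0.06]
z 0.0 19 x [-0.09  -0.006  0.008] l [-0.02   0.01   0.022]
z 0.02 34 x [-0.081  0.007  0.033] l [-0.02   0.019  0.022]
z 0.04 13 x [-0.053 -0.031  0.036] l [-0.02  -0.02   0.022]
z 0.06 11 x [-0.034 -0.02  -0.012] l [-0.02   0.02   0.023]
```

The carton is held and has already swung partly base-down, about 45°. I'll repeat the quick stops.

send_rows([
  [0.3,0,0,0.05,0],
  [0.3,0,0,0.05,0],
  [0.3,0,0,0,0],
  [0.3,0,0,-0.05,0],
  [0.3,0,0,-0.05,0],
])

```text
time: 23.85
tool_pos: [0.3943, 0.1135, 0.1994]
tool_rot: [3.14, 0.0, 2.051]
contact_force: [0.7, -0.9, -1.1]
opening: 0.0455
grip_force: 3.0
```

send_rows([
  [0.3,0,0,0,0],
  [0.3,0,0,0.05,0],
  [0.3,0,0,0,0],
])

```text
time: 24.15
tool_pos: [0.3975, 0.1138, 0.2571]
tool_rot: [3.133, 0.003, 2.051]
contact_force: [0.5, 0.1, -0.1]
opening: 0.0456
grip_force: 3.0
```

```bash
cat > g.py <<'E'
from h import *
import sys
s=observe();T=s['tool_pos'];y=s['tool_rot'][2]
print('t',round(s['time'],2),'open',round(s['opening'],4),'cf',s['contact_force'].round(1),T.round(4),round(y,3))
for n in('scene','top'):
    a,d=read_camera(n);P=cloud(n,d);d0=np.load(f'/tmp/{n}0.npy')
    rel=P-T;x=rel[...,0]*np.cos(y)+rel[...,1]*np.sin(y);l=-rel[...,0]*np.sin(y)+rel[...,1]*np.cos(y)
    q=(abs(l)<.035)&(abs(x)<.19)&(P[...,2]>.004)&(d>0)&(d0-d>.01)&(rel[...,2]<.09)
    for lo in np.arange(-.12,.09,.015):
        k=q&(abs(rel[...,2]-lo)<.0075)
        if k.sum()>5: print(n,'z %.3f'%lo,k.sum(),'x',(1000*np.percentile(x[k],[2,50,98])).round(0),'l',(1000*np.percentile(l[k],[2,50,98])).round(0))
E
python3 g.py
```

```text
t 24.15 open 0.0456 cf [ 0.5  0.1 -0.1] [0.3975 0.1138 0.2571] 2.051
scene z -0.075 17 x [-27. -25. -24.] l [-21.   2.  21.]
scene z -0.060 127 x [-24. -19. -15.] l [-21.  -0.  21.]
scene z -0.045 137 x [-15. -11.  -7.] l [-21.  -0.  22.]
scene z -0.030 213 x [-71.  -4.   2.] l [-21.   1.  21.]
scene z -0.015 300 x [-66.   2.  11.] l [-21.   1.  22.]
scene z 0.000 332 x [-58.  11.  20.] l [-20.   0.  21.]
scene z 0.015 362 x [-49.  -8.  29.] l [-20.   2.  22.]
scene z 0.030 388 x [-40.  13.  37.] l [-20.   1.  29.]
scene z 0.045 388 x [-31.  -6.  41.] l [-22.   5.  34.]
scene z 0.060 504 x [-22.  11.  43.] l [-31.  -2.  34.]
scene z 0.075 567 x [-14.  -2.  43.] l [-34.  -4.  34.]
top z -0.060 9 x [-44. -32. -19.] l [21. 21. 21.]
top z -0.045 31 x [-78. -71. -21.] l [-21.  21.  21.]
top z -0.030 217 x [-77. -72. -40.] l [-22.   1.  21.]
top z -0.015 236 x [-69. -63. -42.] l [-22.   0.  21.]
top z 0.000 243 x [-59. -55. -37.] l [-22.   1.  22.]
top z 0.015 253 x [-51. -46. -39.] l [-21.  -0.  22.]
top z 0.030 268 x [-42. -37. -32.] l [-21.   0.  22.]
top z 0.045 275 x [-33. -28. -23.] l [-21.   0.  21.]
top z 0.060 44 x [-25. -23. -22.] l [-13.   6.  21.]
```

Measured: the carton hangs 31° off vertical, and 20° is wanted. One milder stop.

send_rows([
  [0.3,0,0,-0.04,0],
  [0.3,0,0,-0.04,0],
  [0.3,0,0,0,0],
  [0.3,0,0,0.02,0],
  [0.3,0,0,0,0],
])

```text
time: 24.75
tool_pos: [0.3964, 0.1137, 0.1946]
tool_rot: [3.137, 0.002, 2.051]
contact_force: [0.3, -0.3, -0.3]
opening: 0.0456
grip_force: 3.0
```

```bash
python3 g.py
```

```text
t 24.75 open 0.0456 cf [ 0.3 -0.3 -0.3] [0.3964 0.1137 0.1946] 2.051
scene z -0.075 23 x [-21. -19. -18.] l [-18.   3.  22.]
scene z -0.060 111 x [-18. -14. -10.] l [-20.  -0.  22.]
scene z -0.045 134 x [-72.  -7.  -3.] l [-20.   2.  21.]
scene z -0.030 254 x [-70. -27.   5.] l [-20.   1.  22.]
scene z -0.015 250 x [-61.   5.  13.] l [-20.   1.  22.]
scene z 0.000 283 x [-54.  12.  21.] l [-20.   0.  21.]
scene z 0.015 294 x [-46.  -7.  29.] l [-20.   2.  22.]
scene z 0.030 322 x [-38.   3.  37.] l [-20.   1.  22.]
scene z 0.045 353 x [-30.  10.  41.] l [-23.   4.  34.]
scene z 0.060 435 x [-22.  11.  42.] l [-31.  -2.  33.]
scene z 0.075 444 x [-15.   7.  43.] l [-34.  -6.  33.]
top z -0.060 7 x [-38. -27. -17.] l [21. 21. 21.]
top z -0.045 46 x [-74. -72. -35.] l [-22.   6.  21.]
top z -0.030 172 x [-73. -68. -37.] l [-22.   0.  21.]
top z -0.015 187 x [-65. -60. -35.] l [-22.   0.  21.]
top z 0.000 196 x [-56. -52. -36.] l [-22.   1.  21.]
top z 0.015 191 x [-48. -44. -37.] l [-22.  -0.  21.]
top z 0.030 206 x [-41. -36. -32.] l [-21.  -1.  21.]
top z 0.045 165 x [-33. -29. -24.] l [-21.   5.  21.]
top z 0.060 12 x [-25. -24. -23.] l [ 9. 14. 19.]
```

send_rows([
  [0.3,0,0,0.05,0],
  [0.3,0,0,0.05,0],
  [0.3,0,0,0,0],
  [0.3,0,0,-0.05,0],
  [0.3,0,0,-0.05,0],
])

```text
time: 25.35
tool_pos: [0.3953, 0.1136, 0.1914]
tool_rot: [3.137, 0.002, 2.051]
contact_force: [1.2, -0.9, -2.3]
opening: 0.0455
grip_force: 3.0
```

send_rows([
  [0.3,0,0,0.0,0],
  [0.3,0,0,0.05,0],
  [0.3,0,0,0,0],
])

```text
time: 25.65
tool_pos: [0.3979, 0.1139, 0.2483]
tool_rot: [3.131, 0.004, 2.051]
contact_force: [0.1, 0.4, -1.1]
opening: 0.0451
grip_force: 3.0
```

```bash
python3 g.py | grep scene
```

```text
scene z -0.075 71 x [-6. -4. -2.] l [-20.   2.  21.]
scene z -0.060 163 x [-3.  0.  3.] l [-21.  -1.  21.]
scene z -0.045 168 x [3. 6. 9.] l [-21.   1.  21.]
scene z -0.030 190 x [ 8. 11. 15.] l [-21.   1.  22.]
scene z -0.015 191 x [-44.  17.  20.] l [-21.   2.  22.]
scene z 0.000 383 x [-44.  20.  26.] l [-20.   0.  22.]
scene z 0.015 423 x [-38.  25.  31.] l [-20.   1.  22.]
scene z 0.030 477 x [-32.  11.  37.] l [-24.   2.  27.]
scene z 0.045 492 x [-27.  11.  41.] l [-32.   3.  33.]
scene z 0.060 501 x [-21.   2.  40.] l [-28.   1.  33.]
scene z 0.075 524 x [-20.   3.  41.] l [-34.  -5.  33.]
```

The carton now leans 19–20°, matching the ledge. I'll firm the grip, carry it over the left gap (ledge y≈+60 mm) and turn it.

send_rows([
  [0.3,0,0,0,0],
  [0.3,0.02,-0.001,0,-0.14],
  [0.3,0.02,-0.001,0,-0.148],
  [0.3,0.02,-0.001,0,-0.148],
  [0.3,0.02,-0.001,0,-0.148],
], grip_force=7)

```text
time: 26.25
tool_pos: [0.4747, 0.1094, 0.2412]
tool_rot: [-3.14, 0.0, 1.461]
contact_force: [-0.0, 0.3, 0.1]
opening: 0.045
grip_force: 7.0
```

send_rows([
  [0.3,0.02,-0.001,0,-0.148],
  [0.3,0.02,-0.001,0,-0.148],
  [0.3,0.02,-0.001,0,-0.148],
  [0.3,0.02,-0.001,0,-0.148],
  [0.3,0.02,-0.001,0,-0.148],
])

```text
time: 26.75
tool_pos: [0.5747, 0.1044, 0.2409]
tool_rot: [-3.14, 0.002, 0.721]
contact_force: [0.1, 0.4, -0.2]
opening: 0.0451
grip_force: 7.0
```

send_rows([
  [0.3,0.02,-0.002,0,-0.148],
  [0.3,0.02,-0.002,0,-0.148],
  [0.3,0.02,-0.002,0,-0.148],
  [0.3,0.01,0,0,-0.148],
  [0.3,0,0,0,0],
])

```text
time: 27.25
tool_pos: [0.6448, 0.0982, 0.24]
tool_rot: [-3.142, 0.002, 0.133]
contact_force: [0.8, -0.1, -0.5]
opening: 0.0456
grip_force: 7.0
```

```bash
python3 g.py
```

```text
t 27.25 open 0.0456 cf [ 0.8 -0.1 -0.5] [0.6448 0.0982 0.24  ] 0.133
scene z -0.075 19 x [-19. -10.  -5.] l [20. 22. 24.]
scene z -0.060 171 x [-62. -26.  -1.] l [-8. 22. 24.]
scene z -0.045 392 x [-62. -47.   3.] l [-19.  22.  24.]
scene z -0.030 402 x [-57. -43.   8.] l [-18.  21.  24.]
scene z -0.015 410 x [-51. -38.  13.] l [-20.  21.  24.]
scene z 0.000 425 x [-45. -31.  19.] l [-19.  21.  24.]
scene z 0.015 438 x [-40. -27.  24.] l [-19.  21.  24.]
scene z 0.030 377 x [-34. -27.  31.] l [-19.  21.  30.]
scene z 0.045 374 x [-29. -23.  36.] l [-22.  17.  33.]
scene z 0.060 338 x [-23. -18.  32.] l [-32.   7.  33.]
scene z 0.075 153 x [-23. -18.  -3.] l [-33.   4.  34.]
top z -0.060 17 x [-43. -19.  -2.] l [-22. -22. -22.]
top z -0.045 107 x [-61. -57.  -1.] l [-22. -17.  -2.]
top z -0.030 104 x [-56. -52.  -1.] l [-22. -17.  -4.]
top z -0.015 87 x [-51. -47.  -4.] l [-22. -17.  -6.]
top z 0.000 91 x [-45. -41.  -8.] l [-22. -18.  -8.]
top z 0.015 74 x [-39. -36. -11.] l [-22. -17.  -9.]
top z 0.030 69 x [-34. -30. -13.] l [-22. -17. -10.]
top z 0.045 63 x [-28. -25. -10.] l [-22. -16.  32.]
top z 0.060 10 x [-23. -21.  -2.] l [-22.   1.  22.]
top z 0.075 18 x [-15.  -9.  -4.] l [21. 24. 29.]
```

send_rows([
  [0.3,0.014,0,0,-0.006],
  [0.3,0.013,0,-0.01,0],
  [0.3,0,0,-0.03,0],
  [0.3,0,0,-0.025,0],
  [0.3,0,0,0,0],
])

```text
time: 27.85
tool_pos: [0.6684, 0.0985, 0.1726]
tool_rot: [-3.141, 0.009, 0.132]
contact_force: [0.4, 0.0, -0.7]
opening: 0.0453
grip_force: 7.0
```

send_rows([
  [0.3,0,0,-0.005,0],
  [0.3,0,0,-0.003,0],
  [0.3,0,0,-0.003,0],
  [0.3,0,0,0,0],
])

```text
time: 28.25
tool_pos: [0.6715, 0.0985, 0.1661]
tool_rot: [3.141, -0.001, 0.129]
contact_force: [-0.0, -0.1, -1.2]
opening: 0.0452
grip_force: 7.0
```

```bash
python3 g.py | grep -v top;python3 m.py 60 40
```

```text
t 28.25 open 0.0452 cf [-0.  -0.1 -1.2] [0.6715 0.0985 0.1661] 0.129
scene z -0.075 13 x [-17.  -9.  -5.] l [21. 22. 23.]
scene z -0.060 154 x [-61. -26.  -2.] l [-9. 22. 24.]
scene z -0.045 342 x [-62. -51.   2.] l [-19.  21.  24.]
scene z -0.030 347 x [-56. -43.   8.] l [-19.  21.  24.]
scene z -0.015 351 x [-51. -40.  13.] l [-18.  21.  24.]
scene z 0.000 369 x [-46. -33.  20.] l [-19.  21.  24.]
scene z 0.015 375 x [-40. -29.  25.] l [-19.  21.  24.]
scene z 0.030 316 x [-35. -28.  31.] l [-21.  21.  29.]
scene z 0.045 323 x [-29. -23.  34.] l [-23.  11.  32.]
scene z 0.060 260 x [-24. -19.   9.] l [-33.   7.  33.]
scene z 0.075 139 x [-23. -18.  -1.] l [-34.   0.  33.]
scene 3266
4 129 x [-70.1 -58.9 -13.4] y [42.7 82.4 84.7]
16 253 x [-70.2 -60.7 -13.2] y [43.9 82.5 84.9]
28 263 x [-70.1 -61.2 -12.2] y [44.  82.5 85.1]
40 265 x [-69.8 -60.2 -12. ] y [43.  82.6 85.4]
52 269 x [-70.3 -59.7 -12.1] y [43.6 82.3 85. ]
64 271 x [-70.1 -61.5 -11.9] y [43.8 82.3 84.9]
76 279 x [-70.5 -60.3 -13.8] y [42.7 82.5 85.2]
88 278 x [-70.2 -60.1 -11.5] y [42.8 82.4 85.1]
100 275 x [-70.2 -62.  
[... 191 characters left out ...]
70.3 -58.3] y [22.9 55.  98.4]
160 42 x [-88.5 -63.3 -38.2] y [25.2 35.9 37.4]
top 454
4 12 x [-67.2 -65.9 -50.6] y [30.6 43.3 53.9]
16 61 x [-68.  -65.8 -13. ] y [38.8 41.4 55.1]
28 58 x [-68.6 -66.3 -15.6] y [38.9 43.4 53.1]
40 56 x [-68.1 -66.3 -14.7] y [38.8 41.  51.1]
52 47 x [-68.4 -66.4 -19.3] y [38.8 41.  49.4]
64 49 x [-68.1 -66.  -30. ] y [38.8 40.7 48.8]
76 35 x [-68.7 -66.2 -40.8] y [38.9 41.6 47.1]
88 38 x [-67.8 -66.2 -46.3] y [39.  40.5 46.4]
100 24 x [-68.6 -66.8 -31.2] y [38.9 42.1 82.5]
112 36 x [-67.9 -66.  -37.2] y [38.9 43.3 93.6]
124 13 x [-68.6 -66.7 -43.3] y [39.1 43.  83. ]
136 10 x [-67.8 -59.1 -51.6] y [81.  82.7 85.1]
148 9 x [-67.5 -65.5 -63. ] y [84.1 87.2 88.8]
```

The carton is exactly square to the ledge. I'll move 6 mm towards the panel, then down to contact.

send_rows([
  [0.3,0.003,0,-0.001,0],
  [0.3,0.003,0.001,-0.002,0],
  [0.3,0,0,-0.002,0],
  [0.3,0,0,0,0],
])

```text
time: 28.85
tool_pos: [0.6771, 0.0995, 0.1602]
tool_rot: [3.142, 0.001, 0.129]
contact_force: [-0.7, -0.9, -0.7]
opening: 0.0454
grip_force: 7.0
```

send_rows([
  [0.3,0,0,-0.0015,0],
  [0.3,0,0,0,0],
])

```text
time: 29.05
tool_pos: [0.677, 0.0995, 0.1592]
tool_rot: [3.142, 0.001, 0.129]
contact_force: [-3.2, -0.9, 2.5]
opening: 0.045
grip_force: 7.0
```

send_rows([
  [0.3,0,0,-0.0015,0],
  [0.3,0,0,0,0],
])

```text
time: 29.25
tool_pos: [0.6775, 0.0995, 0.1587]
tool_rot: [3.141, -0.001, 0.129]
contact_force: [-4.0, -0.8, 6.2]
opening: 0.045
grip_force: 7.0
```

Ledge and panel are both in contact. I'll release and check.

send_rows([
  [0.5,0,0,0,0],
  [0.52,0,0,0,0],
  [0.55,0,0,0,0],
  [0.58,0,0,0,0],
  [0.6,0,0,0,0],
])

```text
time: 29.75
tool_pos: [0.6774, 0.0995, 0.1574]
tool_rot: [3.142, 0.0, 0.129]
contact_force: [0.1, -0.1, 0.0]
opening: 0.0548
grip_force: 0.0
```

send_rows([
  [0.63,0,0,0,0],
  [0.63,0,0,0,0],
  [0.63,0,0,0,0],
])

```text
time: 30.05
tool_pos: [0.6774, 0.0994, 0.1576]
tool_rot: [3.141, -0.0, 0.129]
contact_force: [0.1, -0.8, -0.5]
opening: 0.0577
grip_force: 0.0
```

```bash
python3 m.py 60 40 | head -16
```

```text
scene 3355
4 210 x [-64.  -59.8  -7.3] y [43.2 82.5 85.6]
16 254 x [-64.  -55.1  -6.8] y [43.5 83.  85.5]
28 255 x [-63.8 -55.9  -8.4] y [44.  82.9 85.6]
40 260 x [-64.2 -54.3  -7.3] y [44.6 83.  85.4]
52 256 x [-64.  -56.8  -8.4] y [43.1 82.5 85.6]
64 271 x [-64.3 -55.4  -7.7] y [43.4 83.  85.5]
76 269 x [-63.9 -56.   -8.7] y [44.  82.7 85.7]
88 274 x [-63.8 -57.   -6.7] y [43.1 82.8 85.8]
100 226 x [-63.9 -61.   -8. ] y [43.2 81.7 96.6]
112 237 x [-63.7 -60.9 -13.9] y [22.2 71.3 96.6]
124 245 x [-63.9 -59.8 -12.1] y [25.1 66.9 97.2]
136 145 x [-73.  -58.7 -38.5] y [22.  56.8 97.4]
148 113 x [-76.1 -61.  -26. ] y [22.6 32.  77.2]
160 157 x [-89.5 -83.7 -32.2] y [27.4 31.5 80.6]
top 663
```

The carton stands square (front -64, so centre ≈-33 mm). I'll open wide to clear the splayed side flaps, then retreat upward.

send_rows([
  [0.8,0,0,0,0],
  [1,0,0,0,0],
  [1,0,0,0,0],
  [1,0,0,0,0],
  [1,0,0,0,0],
])

```text
time: 30.65
tool_pos: [0.6774, 0.0995, 0.1576]
tool_rot: [3.141, 0.0, 0.129]
contact_force: [0.2, 0.3, -0.6]
opening: 0.0904
grip_force: 0.0
```

send_rows([
  [1,0,0,0,0],
  [1,0,0,0,0],
  [1,0,0,0.01,0],
  [1,0,0,0.015,0],
  [1,0,0,0.02,0],
])

```text
time: 31.15
tool_pos: [0.677, 0.0995, 0.2031]
tool_rot: [-3.142, 0.001, 0.129]
contact_force: [0.7, 0.8, -0.7]
opening: 0.0917
grip_force: 0.0
```

send_rows([
  [1,0,0,0.03,0],
  [1,0,0,0.04,0],
  [1,-0.03,0,0.03,0],
  [1,-0.045,0,0,0],
  [1,-0.05,0,0,0],
])

```text
time: 31.65
tool_pos: [0.5518, 0.0993, 0.3039]
tool_rot: [3.141, -0.003, 0.128]
contact_force: [-0.0, 1.2, 0.3]
opening: 0.0919
grip_force: 0.0
```

send_rows([
  [1,-0.045,-0.02,0,0],
  [1,-0.04,-0.03,0,0],
  [1,-0.03,-0.04,0,0],
  [1,0,-0.05,0,0],
  [1,0,0,0,0],
])

```text
time: 32.15
tool_pos: [0.4368, -0.0453, 0.304]
tool_rot: [3.138, -0.002, 0.122]
contact_force: [0.2, 0.8, -0.2]
opening: 0.0919
grip_force: 0.0
```

```bash
python3 m.py 60 45; python3 m.py -109 45; python3 -c "
from h import *
print(observe()['tool_pos'],observe()['time'])
# unmoved things: depth compare around powder jar, bottles, mortar, funnel in top view
d0=np.load('/tmp/top0.npy');im0=cv2.imread('pics/top0.png');im=cv2.imread('pics/top12.png')
for n,(u,v,w,h) in {'powder':(158,150,52,60),'bA':(290,135,25,47),'bB':(383,122,22,47),'mortar':(303,330,42,40),'funnel':(305,228,28,28)}.items():
    t=im0[v:v+h,u:u+w];r=cv2.matchTemplate(im[v-20:v+h+20,u-20:u+w+20],t,cv2.TM_CCOEFF_NORMED);_,q,_,l=cv2.minMaxLoc(r);print(n,round(q,2),l[0]-20,l[1]-20)
"
```

```text
scene 3768
4 209 x [-64.2 -58.1  -6.8] y [43.6 82.8 85.9]
16 259 x [-63.9 -56.2  -7.3] y [43.6 82.5 85.4]
28 246 x [-63.9 -56.7  -7.5] y [43.8 82.8 85.7]
40 261 x [-64.1 -56.9  -8.2] y [43.8 82.8 85.5]
52 261 x [-63.7 -56.   -8.3] y [43.6 83.  85.6]
64 266 x [-64.3 -55.9  -7.6] y [44.  83.  85.9]
76 267 x [-64.4 -54.9  -8.9] y [43.5 83.  85.5]
88 283 x [-63.7 -56.5  -5.2] y [43.5 82.6 85.4]
100 285 x [-64.  -52.9  -6.1] y [43.7 82.9 85.9]
112 312 x [-63.9 -51.3  -6. ] y [40.8 82.7 85.6]
124 371 x [-64.  -39.   -5.2] y [39.4 78.5 85.7]
136 325 x [-71.8 -34.3  -8.1] y [32.8 62.4 90.1]
148 241 x [-74.4 -39.3  -9.2] y [26.6 31.5 89.8]
160 161 x [-56.9 -34.9  -9.6] y [22.8 26.1 28.8]
top 2565
4 75 x [-62.4 -60.4 -14.3] y [39.3 59.3 83.1]
16 117 x [-62.  -60.7  -8.4] y [39.1 55.5 80.8]
28 129 x [-62.3 -60.6 -12.1] y [39.3 58.4 82.2]
40 137 x [-63.  -60.6 -12. ] y [39.3 55.2 81.8]
52 131 x [-62.6 -60.7  -9.3] y [39.3 56.8 81.8]
64 162 x [-62.8 -60.7  -2.3] y [39.4 57.6 81.7]
76 162 x [-62.6 -60.3  -2.1] y [39.5 58.2 83. ]
88 266 x [-62.7 -58.4   0.4] y [39.5 62.6 83. ]
100 268 x [-62.4 -37.
[... 618 characters left out ...]
5.3 -36.9 -13.8] y [-118.6  -96.5  -90.1]
88 123 x [-42.7 -27.5  -9.4] y [-125.1 -105.8  -91.6]
top 1411
4 25 x [-54.7 -51.7  -8.5] y [-144.9 -108.9  -82. ]
16 127 x [-55.6 -50.6 -32.3] y [-135.5 -109.   -85.5]
28 137 x [-54.5 -49.9 -32.5] y [-135.2 -107.6  -85.8]
40 141 x [-53.9 -49.7 -35.8] y [-132.7 -107.8  -86.2]
52 137 x [-52.6 -48.6 -27.3] y [-132.7 -107.7  -85.2]
64 300 x [-51.5 -39.2  -4. ] y [-133.3 -109.8  -85.4]
76 290 x [-48.  -36.8  -8.4] y [-129.9 -108.6  -89.2]
88 237 x [-41.9 -28.8  -7.4] y [-126.3 -110.5  -92.9]
100 17 x [-41.2 -39.  -19.1] y [-124.5 -104.8  -93.5]
[ 0.437627  -0.0397688  0.3030066] 32.35
powder 1.0 0 0
bA 1.0 0 0
bB 1.0 0 0
mortar 0.33 0 0
funnel 0.06 -16 6
```

```bash
python3 -c "
from cell import *
print(hand_in())"
```

```text
the job is handed in; nothing more can be done
None
```

I handed the job in at about 32 s, but it returned no verdict. By my last measurements the jar and carton both stand open end up on the ledge, within the limits (jar axis about 30 mm from the panel, carton centre about 33 mm), and the gripper is clear. The powder jar and both bottles hadn't moved; the arm blocked the view of the mortar and funnel at the end, so I couldn't check those two, though I never worked near them.

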